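# Charge a grinding jar and lock its bayonet lid

## Task

Charge the grinding jar: unlock its bayonet lid (counter-clockwise seen from above), lift it off and lay it flat, grip bar up, on the square grey pad; then put every rock coupon from the bench into the jar, pour in all the small steel grinding cylinders from the measuring glass, and stand the empty glass upright back on its cork mat. Once the whole charge is in, close the jar again: lower the lid's lugs through the rim slots until the flange lies flush on the rim and turn it clockwise up to the stop. Do not disturb the white-lidded gel pot and the black-capped vial.

Things in the scene. Friction and masses are not known exactly. Their poses are not given: they have to be found in the camera images.
- jar: open steel jar fixed on a grey round plate, diameter 124, 8 thick; origin: centre of the plate's underside, z up along the jar axis. Outer diameter 104, inner floor z = 14, inside diameter 90 clear below the rim. Rim z 74 to 82: an inward ledge round a mouth of diameter 77, cut by two bayonet slots on the +x and -x axis. Cannot move.
- jar_slot (a point): middle of the +x slot at the rim's top, 43 mm from the jar axis, z = 82 (the other slot lies opposite). Slots are 15 mm wide (+-11 deg) and reach out to radius 47. Below the ledge the lugs turn clockwise seen from above, about 62 deg from the slots to a rigid stop; a stop blocks the other way after a few degrees. No spring.
- lid: loose steel bayonet lid, 0.25 kg; origin: centre of the plug's underside, z up, towards the bar. It starts locked on the jar, turned about 57 deg clockwise from the slots. Plug diameter 72, z 0 to 22, foot chamfered 2 mm; flange diameter 100, z 22 to 28. Half-turn symmetric. Fully home the flange lies on the rim and the origin is 60 mm above the jar's origin; with lugs standing on the rim instead it is about 78 mm.
- lid_lug (a point): outer end of the +x lug, 43.5 mm from the lid's axis, z = 8; lugs on the +x and -x axis, 10 mm wide, z 4 to 12
- lid_bar (a point): middle of the dark straight grip bar on the flange, at z = 50; the bar runs along the lid's x (over the lugs), 70 long, 14 wide, z 28 to 56
- pad: square grey plastic pad 110 x 110 x 3 mm, fixed flat on the worktop; origin at the centre of its underside; the lid is laid here while the jar is open
- mat: round cork mat, diameter 90, 3 mm thick, fixed on the worktop; origin at the centre of its underside. The glass starts on it.
- glass: small clear measuring glass, 56 tall, outer diameter 53 at the rim and about 42 at the foot, inside diameter about 34 at the foot, inner floor at z = 9; origin at the centre of its underside, z up. About 0.085 kg empty.
- peb0: steel grinding cylinder, diameter 12, length 12, 11 g, origin at its centre, z along its axis; 5 to 8 of them (the others absent) lie in the glass
- peb1: steel grinding cylinder, diameter 12, length 12, 11 g, origin at its centre, z along its axis; 5 to 8 of them (the others absent) lie in the glass
- peb2: steel grinding cylinder, diameter 12, length 12, 11 g, origin at its centre, z along its axis; 5 to 8 of them (the others absent) lie in the glass
- peb3: steel grinding cylinder, diameter 12, length 12, 11 g, origin at its centre, z along its axis; 5 to 8 of them (the others absent) lie in the glass
- peb4: steel grinding cylinder, diameter 12, length 12, 11 g, origin at its centre, z along its axis; 5 to 8 of them (the others absent) lie in the glass
- peb5: steel grinding cylinder, diameter 12, length 12, 11 g, origin at its centre, z along its axis; 5 to 8 of them (the others absent) lie in the glass
- peb6: steel grinding cylinder, diameter 12, length 12, 11 g, origin at its centre, z along its axis; 5 to 8 of them (the others absent) lie in the glass
- peb7: steel grinding cylinder, diameter 12, length 12, 11 g, origin at its centre, z along its axis; 5 to 8 of them (the others absent) lie in the glass
- coupon0: sawn grey rock coupon, a block 34 (x) x 18 (y) x 16 (z) mm, 27 g, lying on the worktop, origin at the centre of its underside; 2 to 4 are there (the others absent)
- coupon1: sawn grey rock coupon, a block 34 (x) x 18 (y) x 16 (z) mm, 27 g, lying on the worktop, origin at the centre of its underside; 2 to 4 are there (the others absent)
- coupon2: sawn grey rock coupon, a block 34 (x) x 18 (y) x 16 (z) mm, 27 g, lying on the worktop, origin at the centre of its underside; 2 to 4 are there (the others absent)
- coupon3: sawn grey rock coupon, a block 34 (x) x 18 (y) x 16 (z) mm, 27 g, lying on the worktop, origin at the centre of its underside; 2 to 4 are there (the others absent)
- gel_pot: bystander: clear pot with a white lid, diameter 50, 66 tall; origin at the centre of its underside; leave it alone
- cap_vial: bystander: short black-capped vial, diameter 32, 50 tall; origin at the centre of its underside; leave it alone
Not all that is in view belongs to the job. Leave any orange look-alike of the coupon1 alone.

How it is judged:
On the way, in this order (a step that is already met when the one before it is completed fails the run):
1. the lid is off the jar and lies flat, bar up, on the pad (horizontal distance between lid and pad below 0.035 m and height (world z) of lid below 0.012 m and height (world z) of lid_bar above 0.045 m and angle between lid's own z axis and vertical below 0.15 rad and linear speed of lid below 0.03 m/s), for 0.2 s.
2. every coupon and every grinding cylinder present is inside the jar (horizontal distance between each of peb0, peb1, peb2, peb3, peb4, peb5, peb6, peb7, coupon0, coupon1, coupon2, coupon3 and jar below 0.047 m and height (world z) of each of peb0, peb1, peb2, peb3, peb4, peb5, peb6, peb7, coupon0, coupon1, coupon2, coupon3 below 0.07 m), for 0.2 s.
3. the lid is home on the rim and turned clockwise to lock (z of lid in the frame of jar between 0.056 and 0.0635 m and horizontal distance between lid and jar below 0.005 m and angle between lid's own z axis and vertical below 0.05 rad and angle between the x axis of lid and the x axis of jar, either way round above 0.87 rad), for 0.2 s.
At the end, for the whole second after the job is handed in: All coupons and cylinders present in the jar (within 47 mm of its axis, z < 70 mm); lid home (56 to 63.5 mm above the jar origin, 5 mm off axis, tilt < 0.05 rad), turned > 0.87 rad from the slots; glass at rest, upright (< 0.1 rad, foot z < 8 mm), within 30 mm of the mat centre (all of step 2 and all of step 3 and horizontal distance between glass and mat below 0.03 m and angle between glass's own z axis and vertical below 0.1 rad and height (world z) of glass below 0.008 m and linear speed of glass below 0.02 m/s); the robot touches nothing.
It fails at once if a bystander is moved by more than 30 mm (distance of any of gel_pot, cap_vial from where it was at the start of the episode above 0.03 m).
Of peb4, peb5, peb6, peb7 only 1 to 4 are there at a start; the rules pass over those that are not, and their reading is None.
Of coupon0, coupon1, coupon2, coupon3 only 2 to 4 are there at a start; the rules pass over those that are not, and their reading is None.
At some moment in a run one of lid, coupon0, coupon1, coupon2, coupon3 may be knocked a few centimetres aside while the robot is not near it.
It also fails if it takes over 208 s, if anything falls off the work surface, if the arm or the gripper's body presses on something with over 40 N, if the wrist force passes 120 N, or if a joint passes its speed limit or range.

## Robot

A 6-joint arm with a two-finger parallel gripper is mounted at the origin on a cart in front of the work surface, level with it; the furniture and walls round the work are solid. World frame = base frame: x ahead of the robot, y to its left, z up, the work surface at z = 0. Lengths are in m, angles in rad, forces in N, time in s.
With the tool pointing down it reaches from about 0.3 to 0.75 m from the base axis. Payload 8.5 kg.
Tool frame: the origin (TCP) lies at the very end of the fingers, on their centre line; the grasp point (between the pads) lies 19 mm behind it (arm.grip_point_offset is the distance from the TCP to the grasp point, in m); z points along the fingers, y is the line along which they close (so a half turn about z gives the same grasp; the last joint's range is limited). The gripper opens to 85 mm and grips with 20 to 120 N. Pads are 22 mm wide; open, the fingers measure 114 mm over their backs; the gripper's body (76 mm by 85 mm) begins 54 mm behind the grasp point. The pads swing forward as they close: fully open they stand 13 mm farther back than shut.
Start: joints at [1.086, 0.381, 1.297, -0, 1.464, -0.215], TCP at [0.147, 0.53, 0.231] pointing down, gripper open.
Joint ranges: [-3.11, 3.11], [-0.89, 2.33], [0.22, 2.48], [-1.42, 4.56], [0.17, 2.85], [-2.88, 2.88]. Speed limits (rad/s): [2.39, 2.39, 3.14, 3.14, 3.14, 3.14].

## Interface

Orientations are given as [roll, pitch, yaw] about the fixed x, y, z axes, in that order (R = Rz(yaw) Ry(pitch) Rx(roll)).
In Python, from cell import status, cams, order, arm gives the robot as it stands. The module is installed in compiled form; this text tells all that it offers.
- The arm moves only by the tool jog_arm, never from a script. Its argument "steps" is a list of rows, each an object of numbers: "tx", "ty", "tz": the shift along the world's x, y, z in m; "wx", "wy", "wz": the turn, a rotation vector about the world's x, y, z in degrees. A call has 1 to 20 rows; each row shifts and turns the commanded pose from where the row before left it; what a row does not reach is not made up. A row lasts 1/12 s, in which the tool goes at most 41.7 mm and 7.16 degrees, less where a joint would pass 70% of its speed; a pose out of reach is approached as far as the arm can. A call is refused whole if a number of a shift passes 0.0417 or a number of a turn 7.16, either way. A call with a gripper value outside its range is refused whole. "jaw" is the finger opening in m, from 0 to 0.0854, set as the call begins (left out, the last holds). The fingers move at their own pace and stop on an object; "newtons" is the grip in N (left out, the last holds). Time passes only in rows, so rows that do not move let the fingers close. It gives the time, the measured TCP pose, the force, the opening and the grip force at its end, in the units of the state.
- status.read_state(): the state, without advancing time (a new reading comes with each control period).
- cams.get_image(name): name is "side" or "top" or "wrist"; returns (picture, depth): 400x640x3 uint8, blue, green, red; 400x640 float32, m along the optical axis (not along the pixel's ray), 0 where there is no reading.
- cams.camera_params(name): a dict with "camera_matrix" (3x3 intrinsics, pixels), "R" (3x3) and "t" (3): a world point X has camera coordinates R X + t. Camera axes: x right, y down, z forward; pixel columns grow to the right and rows downward; lengths in m; the calibration is good to about 2 mm. A picture is of the moment at which its call begins: read the wrist's pose just before it. camera_params takes no time and is no camera call; for the wrist camera it gives the pose at the moment of the call.
- order.sign_off(): hands the job in; it is judged then, once.
The state is a dict: "t": time; "q": joint angles; "qd": joint speeds; "joint_efforts": joint torques, N m; "tool_pos": TCP position; "tcp_rot": TCP orientation; "wrist_force": force on the tool from outside, world axes, zero at the start; "wrist_torque": the same for the moment, N m; "grip_width": finger opening in m; "grip_force": force on a finger pad.
Only numpy, scipy, OpenCV 4.12 (cv2) and the standard library are available. Lean on these libraries where they do the work, as an engineer would, in place of code of your own. Each camera call takes 0.05 s, during which the arm holds its last target. There are 200 camera calls.

## Working session

There is one attempt and no reset: what is moved stays moved. The work goes in short steps, Python scripts to look and compute and a tool call to move; the robot and the scene stay as the last step left them, time stands still between calls to the robot, and variables do not carry over. Pictures are saved under pics/ and viewed, at most 14 in all, crops included, and the job is handed in when it is done.

Besides the shell and the picture viewer there is one more tool, called after "Request:" by a JSON object that holds its "fn" and its "kwargs". jog_arm: Moves the arm, as the interface text tells. Its arguments: {"type":"object","properties":{"steps":{"type":"array"},"jaw":{"type":"number"},"newtons":{"type":"number"}},"required":["steps"]}

```bash
mkdir -p pics; cat > h.py <<'E'
import numpy as np, cv2
from cell import status, cams, order, arm
def grab(n,save=None):
    p=cams.camera_params(n); im,d=cams.get_image(n)
    if save: cv2.imwrite('pics/'+save,im)
    return im,d,p
def ray(p,u,v):
    K,R,t=[np.array(p[k],float) for k in('camera_matrix','R','t')]
    return -R.T@t, R.T@np.linalg.solve(K,[u,v,1.])
def onz(p,u,v,z):
    c,d=ray(p,u,v); return c+d*(z-c[2])/d[2]
def proj(p,X):
    c=np.array(p['R'])@np.array(X,float)+np.array(p['t']).ravel(); w=np.array(p['camera_matrix'])@c; return w[:2]/w[2]
def cloud(p,d):
    v,u=np.mgrid[:d.shape[0],:d.shape[1]]
    K,R,t=[np.array(p[k],float) for k in('camera_matrix','R','t')]
    c=np.linalg.solve(K,np.stack([u.ravel(),v.ravel(),np.ones(u.size)]))*d.ravel()
    return ((R.T@(c-t.reshape(3,1))).T).reshape(*d.shape,3)
E
python3 - <<'E'
from h import *
print(status.read_state())
for n in('top','side'):
    im,d,p=grab(n,n+'0.png'); c,_=ray(p,320,200); print(n,c,np.round(p['R'],3).tolist(),p['camera_matrix'])
    np.savez('/tmp/'+n,im=im,d=d)
E
```

```text
{'t': 0.0, 'q': array([ 1.08570760e+00,  3.81189891e-01,  1.29826333e+00,  2.84860559e-05,
        1.46355017e+00, -2.15302916e-01]), 'qd': array([-0.00052886, -0.00038384, -0.00070725, -0.00097277,  0.00050217,
        0.00091698]), 'joint_efforts': array([-1.77184669e-03, -4.48463094e+01, -2.31261224e+01, -3.56795708e-04,
        4.97123692e-03,  5.39181116e-06]), 'tool_pos': array([0.14645122, 0.52985187, 0.23071418]), 'tcp_rot': array([-3.14022054e+00, -3.29057754e-04,  2.87180355e+00]), 'wrist_force': array([-0.9712012 , -0.05273287, -0.29540921]), 'wrist_torque': array([ 0.03962968,  0.02440796, -0.02152993]), 'grip_force': 0.0, 'grip_width': 0.08565602934864666}
top [ 0.33321441 -0.05458912  1.43463438] [[-0.017, -1.0, -0.003], [-0.987, 0.018, -0.159], [0.159, 0.0, -0.987]] [[498.43719801   0.         320.13238225]
 [  0.         498.43719801 201.94562034]
 [  0.           0.           1.        ]]
side [-0.25283714 -0.74561817  0.77836183] [[0.652, -0.758, 0.015], [-0.396, -0.357, -0.846], [0.647, 0.546, -0.533]] [[498.15727615   0.         319.54419144]
 [  0.         498.15727615 200.45115149]
 [  0.           0.           1.        ]]
```

View pics/top0.png

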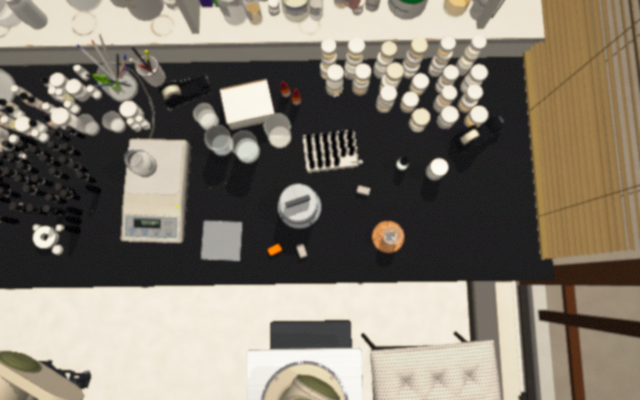

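View pics/side0.png

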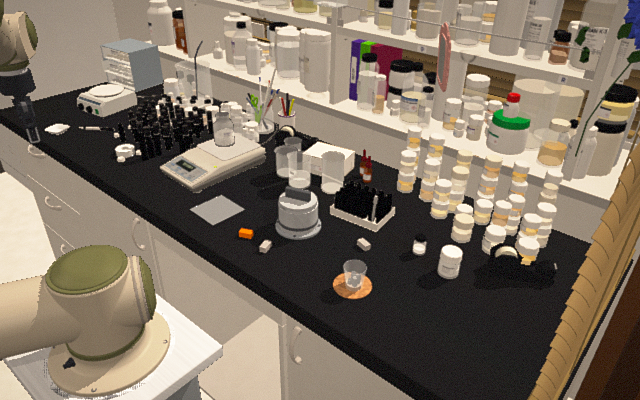

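Top: jar with lid (299,206), pad (222,240), glass and mat (388,237). Grey coupons are at (302,251) and (363,190). The orange decoy is at (275,250), vial (402,164), gel pot (437,170). A light blob at (348,160) beside the rack could be another coupon, so I'll check a close crop.

```bash
python3 - <<'E'
from h import *
T=np.load('/tmp/top.npz');S=np.load('/tmp/side.npz')
a=cv2.resize(T['im'][120:270,190:460],None,fx=2.9,fy=2.9,interpolation=cv2.INTER_CUBIC)[:, :783]
b=cv2.resize(S['im'][170:300,200:460],None,fx=3,fy=3,interpolation=cv2.INTER_CUBIC)[:, :783]
cv2.imwrite('pics/c0.png',cv2.resize(np.vstack([a,b]),None,fx=.72,fy=.72,interpolation=cv2.INTER_AREA))
pt=cams.camera_params('top'); P=cloud(pt,T['d'])
for n,u,v in(('jarTop',299,206),('c1',302,251),('c2',363,190),('c3?',348,160),('pad',222,240),('mat',377,240),('orange',275,250),('vial',402,163),('pot',437,168)): print(n,P[v,u].round(3))
ps=cams.camera_params('side');Q=cloud(ps,S['d'])
# jar flange region
m=(abs(P[...,2]-.088)<.006)
n,l,st,ce=cv2.connectedComponentsWithStats(m.astype(np.uint8))
for i in range(1,n):
    if st[i,4]>60: print('z88',ce[i].round(1),st[i,4],P[l==i].mean(0).round(4))
E
```

```text
Traceback (most recent call last):
ValueError: all the input array dimensions except for the concatenation axis must match exactly, but along dimension 1, the array at index 0 has size 783 and the array at index 1 has size 780
```

```bash
python3 - <<'E'
from h import *
T=np.load('/tmp/top.npz');S=np.load('/tmp/side.npz')
a=cv2.resize(T['im'][120:270,190:460],(780,433),interpolation=cv2.INTER_CUBIC)
b=cv2.resize(S['im'][170:300,200:460],(780,390),interpolation=cv2.INTER_CUBIC)
cv2.imwrite('pics/c0.png',cv2.resize(np.vstack([a,b]),None,fx=.72,fy=.72,interpolation=cv2.INTER_AREA))
pt=cams.camera_params('top'); P=cloud(pt,T['d'])
for n,u,v in(('jarTop',299,206),('c1',302,251),('c2',363,190),('c3?',348,160),('pad',222,240),('mat',377,240),('orange',275,250),('vial',402,163),('pot',437,168)): print(n,P[v,u].round(3))
for z0,dz in((.088,.006),(.116,.006),(.016,.005)):
  m=(abs(P[...,2]-z0)<dz)
  n,l,st,ce=cv2.connectedComponentsWithStats(m.astype(np.uint8))
  for i in range(1,n):
    if st[i,4]>20 and ce[i][0]<460 and ce[i][0]>190 and ce[i][1]>130 and ce[i][1]<280:
      v,u=np.where(l==i); r=cv2.minAreaRect(P[l==i][:,:2].astype(np.float32)*1000); print(z0,ce[i].round(1),st[i,4],P[l==i].mean(0).round(4),r)
E
```

```text
jarTop [0.541 0.004 0.087]
c1 [0.422 0.    0.013]
c2 [ 0.596 -0.179  0.013]
c3? [ 0.688 -0.138  0.005]
pad [ 0.459  0.231 -0.   ]
mat [ 0.451 -0.216 -0.005]
orange [0.427 0.077 0.013]
vial [ 0.665 -0.289  0.048]
pot [ 0.645 -0.384  0.065]
0.088 [243.2 132.2] 33 [0.7519 0.1579 0.0895] ((752.210205078125, 155.1741485595703), (39.03137969970703, 10.026330947875977), 87.01234436035156)
0.088 [233.4 143.2] 32 [0.7208 0.185  0.0894] ((717.8245239257812, 183.61257934570312), (54.12236404418945, 17.138574600219727), 6.097306251525879)
0.088 [298.  201.9] 838 [0.5518 0.0065 0.0883] ((553.0531616210938, 6.909687042236328), (97.92865753173828, 98.7232666015625), 17.93088150024414)
0.116 [297.6 199.9] 136 [0.5527 0.0063 0.116 ] ((553.221435546875, 6.808219909667969), (15.0341796875, 68.78291320800781), 18.05040168762207)
0.016 [332.5 166.5] 26 [ 0.6664 -0.0919  0.0162] ((668.5570068359375, -91.90132141113281), (10.826223373413086, 42.9232063293457), 5.618716239929199)
0.016 [363.2 189.3] 65 [ 0.597  -0.1793  0.0162] ((596.5856323242188, -179.61485290527344), (33.818538665771484, 18.863920211791992), 71.16935729980469)
0.016 [390.2 235.6] 62 [ 0.4616 -0.252   0.0154] ((462.0867919921875, -253.03341674804688), (37.75012969970703, 37.191131591796875), 85.49066162109375)
0.016 [274.8 248.9] 70 [0.4296 0.0772 0.0157] ((429.85333251953125, 77.97761535644531), (17.836353302001953, 33.94431686401367), 23.760149002075195)
0.016 [301.7 250. ] 72 [0.425  0.0009 0.0158] ((425.1248474121094, 0.8918418884277344), (33.39613342285156, 17.9602108001709), 18.14749526977539)
```

View pics/c0.png

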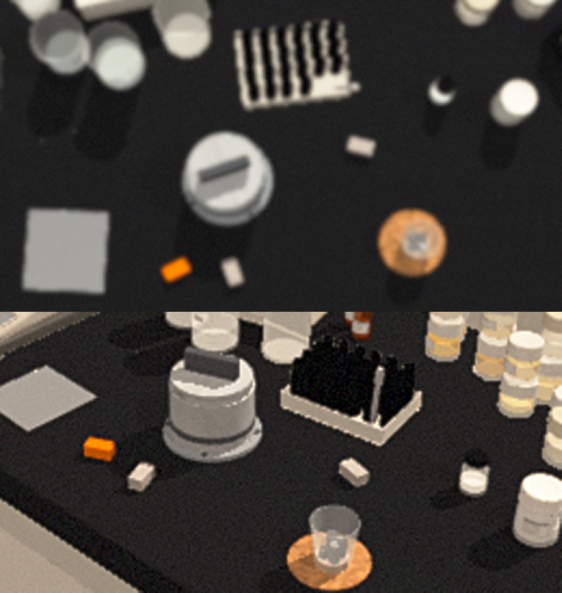

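Two grey coupons only, (302,250) and (363,189); the third blob is rack hardware, and the orange block (275,249) is the decoy. Next I measure pad, mat and glass and start the approach to the lid.

```bash
python3 - <<'E'
from h import *
T=np.load('/tmp/top.npz');im=T['im'];pt=cams.camera_params('top');P=cloud(pt,T['d'])
hsv=cv2.cvtColor(im,cv2.COLOR_BGR2HSV)
def comp(m,box,name,z):
    k=np.zeros(m.shape,np.uint8);u0,v0,u1,v1=box;k[v0:v1,u0:u1]=m[v0:v1,u0:u1]
    c=max(cv2.findContours(k,cv2.RETR_EXTERNAL,cv2.CHAIN_APPROX_NONE)[0],key=cv2.contourArea)[:,0]
    w=np.array([onz(pt,u,v,z)[:2]*1000 for u,v in c],np.float32)
    print(name,cv2.minAreaRect(w),cv2.minEnclosingCircle(w))
comp((im.min(2)>90).astype(np.uint8),(195,212,250,268),'pad',.003)
comp(((hsv[...,1]>70)&(hsv[...,2]>90)).astype(np.uint8),(360,210,420,262),'mat',.003)
m=(P[...,2]>.03)&(P[...,2]<.07);k=np.zeros(m.shape,np.uint8);k[205:260,360:420]=m[205:260,360:420]
q=P[k>0];print('glass',len(q),q[:,:3].mean(0) if len(q) else'',q[:,:2].min(0),q[:,:2].max(0))
E
```

```text
pad ((458.4746398925781, 232.5919952392578), (112.2356185913086, 112.19558715820312), 86.6002197265625) ((457.5225830078125, 231.89578247070312), 76.58734893798828)
mat ((461.9229736328125, -247.43975830078125), (92.05252075195312, 92.38340759277344), 88.06077575683594) ((460.9075012207031, -246.5708770751953), 47.96312713623047)
glass 160 [ 0.46495153 -0.25707216  0.04610412] [ 0.43696611 -0.27773842] [ 0.48707336 -0.22534678]
```

Request:
{"fn": "jog_arm", "kwargs": {"steps": [{"tx": 0.022,"ty": -0.028,"wz": -3},{"tx": 0.022,"ty": -0.028,"wz": -3},{"tx": 0.022,"ty": -0.028,"wz": -3},{"tx": 0.022,"ty": -0.028,"wz": -3},{"tx": 0.022,"ty": -0.028,"wz": -3},{"tx": 0.022,"ty": -0.028,"wz": -3},{"tx": 0.022,"ty": -0.028,"wz": -3},{"tx": 0.022,"ty": -0.028,"wz": -3},{"tx": 0.022,"ty": -0.028,"wz": -3},{"tx": 0.022,"ty": -0.028,"wz": -3},{"tx": 0.022,"ty": -0.028,"wz": -3},{"tx": 0.022,"ty": -0.028,"wz": -3},{"tx": 0.022,"ty": -0.028,"wz": -3},{"tx": 0.022,"ty": -0.028,"wz": -3},{"tx": 0.022,"ty": -0.028,"wz": -3},{"tx": 0.022,"ty": -0.028,"wz": -3},{"tx": 0.022,"ty": -0.028,"wz": -3},{"tx": 0.022,"ty": -0.028,"wz": -3},{"wz": -2.5},{}]}}

```text
schema error: expected keys tx, ty, tz, wx, wy, wz
```

Request:
{"fn": "jog_arm", "kwargs": {"steps": [{"tx": 0.022,"ty": -0.028,"tz": 0,"wx": 0,"wy": 0,"wz": -3},{"tx": 0.022,"ty": -0.028,"tz": 0,"wx": 0,"wy": 0,"wz": -3},{"tx": 0.022,"ty": -0.028,"tz": 0,"wx": 0,"wy": 0,"wz": -3},{"tx": 0.022,"ty": -0.028,"tz": 0,"wx": 0,"wy": 0,"wz": -3},{"tx": 0.022,"ty": -0.028,"tz": 0,"wx": 0,"wy": 0,"wz": -3},{"tx": 0.022,"ty": -0.028,"tz": 0,"wx": 0,"wy": 0,"wz": -3},{"tx": 0.022,"ty": -0.028,"tz": 0,"wx": 0,"wy": 0,"wz": -3},{"tx": 0.022,"ty": -0.028,"tz": 0,"wx": 0,"wy": 0,"wz": -3},{"tx": 0.022,"ty": -0.028,"tz": 0,"wx": 0,"wy": 0,"wz": -3},{"tx": 0.022,"ty": -0.028,"tz": 0,"wx": 0,"wy": 0,"wz": -3},{"tx": 0.022,"ty": -0.028,"tz": 0,"wx": 0,"wy": 0,"wz": -3},{"tx": 0.022,"ty": -0.028,"tz": 0,"wx": 0,"wy": 0,"wz": -3},{"tx": 0.022,"ty": -0.028,"tz": 0,"wx": 0,"wy": 0,"wz": -3},{"tx": 0.022,"ty": -0.028,"tz": 0,"wx": 0,"wy": 0,"wz": -3},{"tx": 0.022,"ty": -0.028,"tz": 0,"wx": 0,"wy": 0,"wz": -3},{"tx": 0.022,"ty": -0.028,"tz": 0,"wx": 0,"wy": 0,"wz": -3},{"tx": 0.022,"ty": -0.028,"tz": 0,"wx": 0,"wy": 0,"wz": -3},{"tx": 0.022,"ty": -0.028,"tz": 0,"wx": 0,"wy": 0,"wz": -3},{"tx": 0.01,"ty": -0.019,"tz": 0,"wx": 0,"wy": 0,"wz": -2.5},{"tx": 0,"ty": 0,"tz": 0,"wx": 0,"wy": 0,"wz": 0}]}}

```text
t: 1.77
tool_pos: [0.5542, 0.0036, 0.2302]
tcp_rot: [-3.141, 0.0, 1.88]
wrist_force: [-0.4, 1.1, -0.8]
grip_width: 0.0853
grip_force: 0.0
```

```bash
cat >> h.py <<'E'
def blobs(n,z0,dz,amin=100,save=None,show=True):
    im,d,p=grab(n,save); P=cloud(p,d)
    m=(abs(P[...,2]-z0)<dz)&(d>0); N,l,st,ce=cv2.connectedComponentsWithStats(m.astype(np.uint8))
    out=[]
    for i in range(1,N):
        if st[i,4]>amin:
            r=cv2.minAreaRect(P[l==i][:,:2].astype(np.float32)*1000)
            a=r[2]+(90 if r[1][1]>r[1][0] else 0)
            out.append((st[i,4],ce[i].round(0),P[l==i].mean(0).round(4),np.round(r[0],1),np.round(r[1],1),round(a%180,1)))
            if show: print(z0,*out[-1])
    return im,d,p,P
E
python3 - <<'E'
from h import *
print(status.read_state()['tcp_rot'])
im,d,p,P=blobs('wrist',.116,.006,300,'w1.png')
im,d,p,P=blobs('wrist',.088,.006,300)
print(ray(p,320,200)[0])
E
```

```text
[-3.14059881e+00  3.20964046e-04  1.87979394e+00]
0.116 1460 [323. 187.] [0.5542 0.0103 0.1168] [554.8   7.8] [13.9 70.4] 108.2
0.116 1028 [599. 207.] [0.7779 0.0627 0.1125] [766.8  63.8] [71.  70.1] 43.5
0.116 349 [625. 377.] [ 0.8978 -0.0849  0.1158] [900.3 -83.4] [29.5  6.6] 38.7
0.088 1452 [609.  68.] [0.7415 0.1676 0.089 ] [731.1 162.5] [48.7 69.4] 115.6
0.088 640 [543.  75.] [0.6947 0.1478 0.0875] [700.2 149.2] [23.8 64.5] 110.5
0.088 8189 [323. 180.] [0.5539 0.0113 0.0893] [554.9   8.1] [98.8 99.1] 127.3
0.088 630 [543. 185.] [0.7403 0.0666 0.0881] [747.1  65.3] [65.3 27.7] 84.9
0.088 849 [591. 205.] [0.7913 0.0629 0.0882] [784.6  62.5] [62.9 30.7] 85.7
[0.52994713 0.08230569 0.37413047]
```

View pics/w1.png

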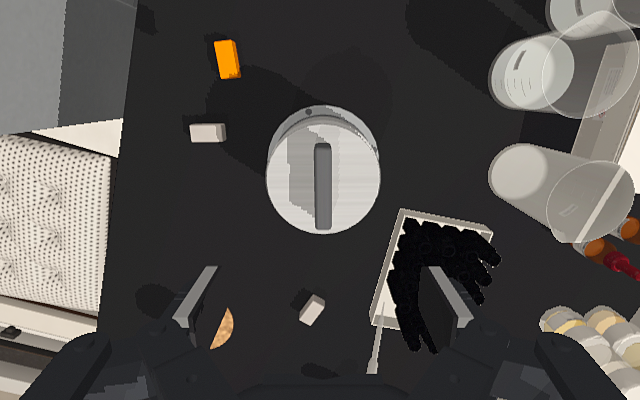

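Wrist view: lid bar at (323,187), coupons at (208,132) and (312,310), orange decoy (228,59). Bar yaw 108.2°, centre (0.5545, 0.0078).

Request:
{"fn": "jog_arm", "kwargs": {"steps": [{"tx": 0,"ty": 0.004,"tz": -0.023,"wx": 0,"wy": 0,"wz": 0.5},{"tx": 0,"ty": 0,"tz": -0.023,"wx": 0,"wy": 0,"wz": 0},{"tx": 0,"ty": 0,"tz": -0.023,"wx": 0,"wy": 0,"wz": 0},{"tx": 0,"ty": 0,"tz": -0.023,"wx": 0,"wy": 0,"wz": 0},{"tx": 0,"ty": 0,"tz": -0.023,"wx": 0,"wy": 0,"wz": 0},{"tx": 0,"ty": 0,"tz": -0.013,"wx": 0,"wy": 0,"wz": 0},{"tx": 0,"ty": 0,"tz": -0.01,"wx": 0,"wy": 0,"wz": 0},{"tx": 0,"ty": 0,"tz": 0,"wx": 0,"wy": 0,"wz": 0},{"tx": 0,"ty": 0,"tz": 0,"wx": 0,"wy": 0,"wz": 0}], "jaw": 0.05, "newtons": 60}}

```text
t: 2.62
tool_pos: [0.5525, 0.0117, 0.0937]
tcp_rot: [3.141, 0.0, 1.896]
wrist_force: [-0.3, -0.6, 0.2]
grip_width: 0.0505
grip_force: 0.0
```

Request:
{"fn": "jog_arm", "kwargs": {"steps": [{"tx": 0,"ty": 0,"tz": 0,"wx": 0,"wy": 0,"wz": 0},{"tx": 0,"ty": 0,"tz": 0,"wx": 0,"wy": 0,"wz": 0},{"tx": 0,"ty": 0,"tz": 0,"wx": 0,"wy": 0,"wz": 0},{"tx": 0,"ty": 0,"tz": 0,"wx": 0,"wy": 0,"wz": 0},{"tx": 0,"ty": 0,"tz": 0,"wx": 0,"wy": 0,"wz": 0},{"tx": 0,"ty": 0,"tz": 0,"wx": 0,"wy": 0,"wz": 0},{"tx": 0,"ty": 0,"tz": 0,"wx": 0,"wy": 0,"wz": 0},{"tx": 0,"ty": 0,"tz": 0,"wx": 0,"wy": 0,"wz": 0}], "jaw": 0.0}}

```text
t: 3.28
tool_pos: [0.553, 0.0111, 0.0944]
tcp_rot: [3.14, 0.001, 1.894]
wrist_force: [-1.2, 0.4, 6.8]
grip_width: 0.0125
grip_force: 60.1
```

Request:
{"fn": "jog_arm", "kwargs": {"steps": [{"tx": 0,"ty": 0,"tz": 0,"wx": 0,"wy": 0,"wz": 0},{"tx": 0,"ty": 0,"tz": 0,"wx": 0,"wy": 0,"wz": 0},{"tx": 0,"ty": 0,"tz": 0,"wx": 0,"wy": 0,"wz": 0},{"tx": 0.001,"ty": -0.0035,"tz": 0,"wx": 0,"wy": 0,"wz": 0},{"tx": 0,"ty": 0,"tz": 0,"wx": 0,"wy": 0,"wz": 0},{"tx": 0,"ty": 0,"tz": 0,"wx": 0,"wy": 0,"wz": 0},{"tx": 0,"ty": 0,"tz": 0,"wx": 0,"wy": 0,"wz": 0}], "jaw": 0.03}}

```text
t: 3.87
tool_pos: [0.5536, 0.0075, 0.0932]
tcp_rot: [-3.141, -0.0, 1.894]
wrist_force: [0.1, 0.9, 0.7]
grip_width: 0.0303
grip_force: 0.0
```

Request:
{"fn": "jog_arm", "kwargs": {"steps": [{"tx": 0,"ty": 0,"tz": 0,"wx": 0,"wy": 0,"wz": 0},{"tx": 0,"ty": 0,"tz": 0,"wx": 0,"wy": 0,"wz": 0},{"tx": 0,"ty": 0,"tz": 0,"wx": 0,"wy": 0,"wz": 0},{"tx": 0,"ty": 0,"tz": 0,"wx": 0,"wy": 0,"wz": 0},{"tx": 0,"ty": 0,"tz": 0,"wx": 0,"wy": 0,"wz": 0},{"tx": 0,"ty": 0,"tz": 0,"wx": 0,"wy": 0,"wz": 0},{"tx": 0,"ty": 0,"tz": 0,"wx": 0,"wy": 0,"wz": 0}], "jaw": 0.0}}

```text
t: 4.45
tool_pos: [0.5537, 0.0076, 0.0935]
tcp_rot: [3.141, 0.0, 1.894]
wrist_force: [-1.2, -0.8, 3.8]
grip_width: 0.0128
grip_force: 59.3
```

Request:
{"fn": "jog_arm", "kwargs": {"steps": [{"tx": 0,"ty": 0,"tz": 0,"wx": 0,"wy": 0,"wz": 4},{"tx": 0,"ty": 0,"tz": 0,"wx": 0,"wy": 0,"wz": 4},{"tx": 0,"ty": 0,"tz": 0,"wx": 0,"wy": 0,"wz": 4},{"tx": 0,"ty": 0,"tz": 0,"wx": 0,"wy": 0,"wz": 4},{"tx": 0,"ty": 0,"tz": 0,"wx": 0,"wy": 0,"wz": 4},{"tx": 0,"ty": 0,"tz": 0,"wx": 0,"wy": 0,"wz": 4},{"tx": 0,"ty": 0,"tz": 0,"wx": 0,"wy": 0,"wz": 4},{"tx": 0,"ty": 0,"tz": 0,"wx": 0,"wy": 0,"wz": 4},{"tx": 0,"ty": 0,"tz": 0,"wx": 0,"wy": 0,"wz": 4},{"tx": 0,"ty": 0,"tz": 0,"wx": 0,"wy": 0,"wz": 4},{"tx": 0,"ty": 0,"tz": 0,"wx": 0,"wy": 0,"wz": 4},{"tx": 0,"ty": 0,"tz": 0,"wx": 0,"wy": 0,"wz": 4},{"tx": 0,"ty": 0,"tz": 0,"wx": 0,"wy": 0,"wz": 4},{"tx": 0,"ty": 0,"tz": 0,"wx": 0,"wy": 0,"wz": 3},{"tx": 0,"ty": 0,"tz": 0,"wx": 0,"wy": 0,"wz": 0},{"tx": 0,"ty": 0,"tz": 0,"wx": 0,"wy": 0,"wz": 0}]}}

```text
t: 5.78
tool_pos: [0.5538, 0.0075, 0.0935]
tcp_rot: [-3.142, 0.001, 2.853]
wrist_force: [-0.2, -0.4, 3.6]
grip_width: 0.0128
grip_force: 59.5
```

Request:
{"fn": "jog_arm", "kwargs": {"steps": [{"tx": 0,"ty": 0,"tz": 0,"wx": 0,"wy": 0,"wz": 1.5},{"tx": 0,"ty": 0,"tz": 0,"wx": 0,"wy": 0,"wz": 0},{"tx": 0,"ty": 0,"tz": 0.002,"wx": 0,"wy": 0,"wz": 0},{"tx": 0,"ty": 0,"tz": 0.002,"wx": 0,"wy": 0,"wz": 0},{"tx": 0,"ty": 0,"tz": 0,"wx": 0,"wy": 0,"wz": 0}]}}

```text
t: 6.2
tool_pos: [0.5533, 0.0078, 0.0971]
tcp_rot: [3.141, -0.001, 2.88]
wrist_force: [0.2, 2.2, -3.0]
grip_width: 0.0126
grip_force: 59.0
```

```bash
python3 -c "
from h import *
s=status.read_state(); print(s['tool_pos'],s['tcp_rot'],s['wrist_force'],s['wrist_torque'])"
```

```text
[0.5532685  0.00780827 0.09713911] [ 3.14136934e+00 -1.09204221e-03  2.87975679e+00] [ 0.21324817  2.24578243 -2.97766828] [0.23948903 0.03802003 0.0452026 ]
```

Request:
{"fn": "jog_arm", "kwargs": {"steps": [{"tx": 0,"ty": 0,"tz": 0.005,"wx": 0,"wy": 0,"wz": 0},{"tx": 0,"ty": 0,"tz": 0.01,"wx": 0,"wy": 0,"wz": 0},{"tx": 0,"ty": 0,"tz": 0.02,"wx": 0,"wy": 0,"wz": 0},{"tx": 0,"ty": 0,"tz": 0.02,"wx": 0,"wy": 0,"wz": 0},{"tx": 0,"ty": 0,"tz": 0.02,"wx": 0,"wy": 0,"wz": 0},{"tx": -0.01,"ty": 0.022,"tz": 0,"wx": 0,"wy": 0,"wz": 0},{"tx": -0.01,"ty": 0.022,"tz": 0,"wx": 0,"wy": 0,"wz": 0},{"tx": -0.01,"ty": 0.022,"tz": 0,"wx": 0,"wy": 0,"wz": 0},{"tx": -0.01,"ty": 0.022,"tz": 0,"wx": 0,"wy": 0,"wz": 0},{"tx": -0.01,"ty": 0.022,"tz": 0,"wx": 0,"wy": 0,"wz": 0},{"tx": -0.01,"ty": 0.022,"tz": 0,"wx": 0,"wy": 0,"wz": 0},{"tx": -0.01,"ty": 0.022,"tz": 0,"wx": 0,"wy": 0,"wz": 0},{"tx": -0.01,"ty": 0.022,"tz": 0,"wx": 0,"wy": 0,"wz": 0},{"tx": -0.01,"ty": 0.022,"tz": 0,"wx": 0,"wy": 0,"wz": 0},{"tx": -0.0055,"ty": 0.026,"tz": 0,"wx": 0,"wy": 0,"wz": 0},{"tx": 0,"ty": 0,"tz": 0,"wx": 0,"wy": 0,"wz": 0},{"tx": 0,"ty": 0,"tz": 0,"wx": 0,"wy": 0,"wz": 0}]}}

```text
t: 7.62
tool_pos: [0.4578, 0.2324, 0.1731]
tcp_rot: [3.142, 0.001, 2.883]
wrist_force: [0.7, -0.4, -2.7]
grip_width: 0.013
grip_force: 59.2
```

Request:
{"fn": "jog_arm", "kwargs": {"steps": [{"tx": 0,"ty": 0,"tz": -0.02,"wx": 0,"wy": 0,"wz": 0},{"tx": 0,"ty": 0,"tz": -0.02,"wx": 0,"wy": 0,"wz": 0},{"tx": 0,"ty": 0,"tz": -0.02,"wx": 0,"wy": 0,"wz": 0},{"tx": 0,"ty": 0,"tz": -0.02,"wx": 0,"wy": 0,"wz": 0},{"tx": 0,"ty": 0,"tz": -0.02,"wx": 0,"wy": 0,"wz": 0},{"tx": 0,"ty": 0,"tz": -0.015,"wx": 0,"wy": 0,"wz": 0},{"tx": 0,"ty": 0,"tz": -0.008,"wx": 0,"wy": 0,"wz": 0},{"tx": 0,"ty": 0,"tz": -0.005,"wx": 0,"wy": 0,"wz": 0},{"tx": 0,"ty": 0,"tz": -0.003,"wx": 0,"wy": 0,"wz": 0},{"tx": 0,"ty": 0,"tz": -0.002,"wx": 0,"wy": 0,"wz": 0},{"tx": 0,"ty": 0,"tz": 0,"wx": 0,"wy": 0,"wz": 0},{"tx": 0,"ty": 0,"tz": 0,"wx": 0,"wy": 0,"wz": 0}]}}

```text
t: 8.62
tool_pos: [0.4584, 0.2316, 0.0399]
tcp_rot: [3.141, 0.001, 2.881]
wrist_force: [-0.4, -0.5, -1.7]
grip_width: 0.0131
grip_force: 59.2
```

Request:
{"fn": "jog_arm", "kwargs": {"steps": [{"tx": 0,"ty": 0,"tz": -0.0015,"wx": 0,"wy": 0,"wz": 0},{"tx": 0,"ty": 0,"tz": -0.001,"wx": 0,"wy": 0,"wz": 0},{"tx": 0,"ty": 0,"tz": -0.001,"wx": 0,"wy": 0,"wz": 0},{"tx": 0,"ty": 0,"tz": 0,"wx": 0,"wy": 0,"wz": 0},{"tx": 0,"ty": 0,"tz": 0,"wx": 0,"wy": 0,"wz": 0}]}}

```text
t: 9.03
tool_pos: [0.4582, 0.2317, 0.0365]
tcp_rot: [3.141, 0.001, 2.881]
wrist_force: [-1.5, -0.8, 6.0]
grip_width: 0.013
grip_force: 60.2
```

Request:
{"fn": "jog_arm", "kwargs": {"steps": [{"tx": 0,"ty": 0,"tz": 0,"wx": 0,"wy": 0,"wz": 0},{"tx": 0,"ty": 0,"tz": 0,"wx": 0,"wy": 0,"wz": 0},{"tx": 0,"ty": 0,"tz": 0,"wx": 0,"wy": 0,"wz": 0},{"tx": 0,"ty": 0,"tz": 0,"wx": 0,"wy": 0,"wz": 0},{"tx": 0,"ty": 0,"tz": 0,"wx": 0,"wy": 0,"wz": 0},{"tx": 0,"ty": 0,"tz": 0.02,"wx": 0,"wy": 0,"wz": 0},{"tx": 0,"ty": 0,"tz": 0.03,"wx": 0,"wy": 0,"wz": 0},{"tx": 0,"ty": 0,"tz": 0.03,"wx": 0,"wy": 0,"wz": 0},{"tx": 0,"ty": 0,"tz": 0.03,"wx": 0,"wy": 0,"wz": 0},{"tx": 0,"ty": 0,"tz": 0.03,"wx": 0,"wy": 0,"wz": 0}], "jaw": 0.05}}

```text
t: 9.87
tool_pos: [0.4578, 0.2315, 0.1773]
tcp_rot: [-3.142, -0.0, 2.88]
wrist_force: [-0.0, -0.3, -0.2]
grip_width: 0.05
grip_force: 0.0
```

Request:
{"fn": "jog_arm", "kwargs": {"steps": [{"tx": -0.0033,"ty": -0.023,"tz": 0,"wx": 0,"wy": 0,"wz": 3.3},{"tx": -0.0033,"ty": -0.023,"tz": 0,"wx": 0,"wy": 0,"wz": 3.3},{"tx": -0.0033,"ty": -0.023,"tz": 0,"wx": 0,"wy": 0,"wz": 3.3},{"tx": -0.0033,"ty": -0.023,"tz": 0,"wx": 0,"wy": 0,"wz": 3.3},{"tx": -0.0033,"ty": -0.023,"tz": 0,"wx": 0,"wy": 0,"wz": 3.3},{"tx": -0.0033,"ty": -0.023,"tz": 0,"wx": 0,"wy": 0,"wz": 3.3},{"tx": -0.0033,"ty": -0.023,"tz": 0,"wx": 0,"wy": 0,"wz": 3.3},{"tx": -0.0033,"ty": -0.023,"tz": 0,"wx": 0,"wy": 0,"wz": 3.3},{"tx": -0.0033,"ty": -0.023,"tz": 0,"wx": 0,"wy": 0,"wz": 3.3},{"tx": -0.0033,"ty": -0.023,"tz": 0,"wx": 0,"wy": 0,"wz": 3.3},{"tx": 0,"ty": 0,"tz": 0,"wx": 0,"wy": 0,"wz": 0},{"tx": 0,"ty": 0,"tz": 0,"wx": 0,"wy": 0,"wz": 0}], "jaw": 0.04}}

```text
t: 10.87
tool_pos: [0.425, 0.001, 0.1758]
tcp_rot: [3.141, 0.0, -2.83]
wrist_force: [-0.1, 0.1, -0.0]
grip_width: 0.0399
grip_force: 0.0
```

```bash
python3 - <<'E'
from h import *
s=status.read_state(); print(s['tool_pos'],s['tcp_rot'])
blobs('wrist',.016,.005,150,'w2.png')
print('top');blobs('top',.016,.004,30)
blobs('top',.031,.004,200); blobs('top',.082,.004,60)
E
```

```text
[0.4250336  0.00097794 0.17583443] [ 3.14145703e+00  8.28790969e-05 -2.82959111e+00]
0.016 301 [ 63. 132.] [ 0.4551 -0.2347  0.0162] [ 457.2 -237. ] [39.5 15. ] 23.4
0.016 695 [325. 181.] [0.4262 0.0022 0.0171] [427.2   2.3] [33.6 17.9] 18.5
0.016 682 [399. 209.] [0.4309 0.0785 0.0169] [431.7  79.1] [18.7 33.7] 113.2
0.016 239 [306. 256.] [0.5074 0.0083 0.015 ] [511.5  12.9] [76.8 18. ] 83.4
0.016 665 [109. 282.] [ 0.5972 -0.177   0.017 ] [ 599.1 -177.9] [34.1 19.4] 74.6
0.016 1516 [298. 317.] [0.5788 0.0218 0.0162] [575.7  18.6] [49.6 57. ] 119.8
0.016 169 [  5. 312.] [ 0.6702 -0.2811  0.0158] [ 671.1 -281.6] [25.4  7.8] 19.9
0.016 563 [588. 342.] [0.5117 0.3363 0.0176] [514.5 336.4] [  5.7 106.3] 176.2
top
0.016 36 [249.  57.] [1.0102 0.1524 0.0155] [1010.4  150.6] [ 5.1 73.1] 91.5
0.016 124 [189.  87.] [0.918  0.3317 0.0172] [916.8 333.1] [36.3 57.6] 116.4
0.016 35 [205.  90.] [0.9068 0.285  0.0168] [907.  284.2] [12.2 36.9] 109.9
0.016 31 [129.  96.] [0.8932 0.5123 0.0157] [894.6 511.1] [15.3 55.1] 128.3
0.016 133 [483. 129.] [ 0.7714 -0.5385  0.0174] [ 770.6 -537.9] [40.2 82. ] 
[... 170 characters left out ...]
 [363. 190.] [ 0.5965 -0.179   0.0163] [ 597.2 -179.8] [32.3 19.1] 74.4
0.016 432 [299. 202.] [0.5626 0.0084 0.0154] [562.    8.4] [77.9 73.9] 88.6
0.016 56 [390. 236.] [ 0.4609 -0.2516  0.0151] [ 461.9 -252.9] [37.3 37.9] 180.0
0.016 34 [564. 274.] [ 0.3449 -0.7366  0.0161] [ 344.9 -735.8] [55.6  5.4] 1.3
0.016 595 [312. 380.] [ 0.0715 -0.0234  0.0155] [ 74.3 -23.5] [175.1  70.4] 74.0
0.031 1229 [536. 155.] [ 0.6889 -0.6808  0.0309] [ 701.6 -681.1] [ 24.2 618.2] 179.9
0.031 663 [220. 240.] [0.4573 0.229  0.0311] [457.8 230.2] [98.7 97.5] 31.3
0.082 194 [ 60. 116.] [0.8126 0.6793 0.0814] [813.2 680.1] [49.8 47.1] 1.3
0.082 75 [215. 132.] [0.7554 0.2388 0.082 ] [749.5 235.1] [57.4 69.4] 112.2
```

Request:
{"fn": "jog_arm", "kwargs": {"steps": [{"tx": 0.001,"ty": 0.001,"tz": -0.03,"wx": 0,"wy": 0,"wz": 0.4},{"tx": 0,"ty": 0,"tz": -0.03,"wx": 0,"wy": 0,"wz": 0},{"tx": 0,"ty": 0,"tz": -0.03,"wx": 0,"wy": 0,"wz": 0},{"tx": 0,"ty": 0,"tz": -0.03,"wx": 0,"wy": 0,"wz": 0},{"tx": 0,"ty": 0,"tz": -0.025,"wx": 0,"wy": 0,"wz": 0},{"tx": 0,"ty": 0,"tz": -0.015,"wx": 0,"wy": 0,"wz": 0},{"tx": 0,"ty": 0,"tz": -0.01,"wx": 0,"wy": 0,"wz": 0},{"tx": 0,"ty": 0,"tz": 0,"wx": 0,"wy": 0,"wz": 0},{"tx": 0,"ty": 0,"tz": 0,"wx": 0,"wy": 0,"wz": 0}]}}

```text
t: 11.82
tool_pos: [0.4261, 0.0031, 0.0057]
tcp_rot: [3.141, -0.001, -2.819]
wrist_force: [0.5, 0.9, 0.1]
grip_width: 0.04
grip_force: 0.0
```

Request:
{"fn": "jog_arm", "kwargs": {"steps": [{"tx": 0,"ty": 0,"tz": 0,"wx": 0,"wy": 0,"wz": 0},{"tx": 0,"ty": 0,"tz": 0,"wx": 0,"wy": 0,"wz": 0},{"tx": 0,"ty": 0,"tz": 0,"wx": 0,"wy": 0,"wz": 0},{"tx": 0,"ty": 0,"tz": 0,"wx": 0,"wy": 0,"wz": 0},{"tx": 0,"ty": 0,"tz": 0,"wx": 0,"wy": 0,"wz": 0},{"tx": 0,"ty": 0,"tz": 0,"wx": 0,"wy": 0,"wz": 0},{"tx": 0,"ty": 0,"tz": 0.02,"wx": 0,"wy": 0,"wz": 0},{"tx": 0,"ty": 0,"tz": 0.03,"wx": 0,"wy": 0,"wz": 0},{"tx": 0,"ty": 0,"tz": 0.03,"wx": 0,"wy": 0,"wz": 0},{"tx": 0,"ty": 0,"tz": 0.03,"wx": 0,"wy": 0,"wz": 0},{"tx": 0,"ty": 0,"tz": 0.02,"wx": 0,"wy": 0,"wz": 0}], "jaw": 0.0, "newtons": 40}}

```text
t: 12.73
tool_pos: [0.4265, 0.0025, 0.1389]
tcp_rot: [-3.139, 0.003, -2.82]
wrist_force: [0.4, -0.0, 0.2]
grip_width: 0.0169
grip_force: 39.2
```

Request:
{"fn": "jog_arm", "kwargs": {"steps": [{"tx": 0.016,"ty": 0.0015,"tz": 0,"wx": 0,"wy": 0,"wz": 0},{"tx": 0.016,"ty": 0.0015,"tz": 0,"wx": 0,"wy": 0,"wz": 0},{"tx": 0.016,"ty": 0.0015,"tz": 0,"wx": 0,"wy": 0,"wz": 0},{"tx": 0.016,"ty": 0.0015,"tz": 0,"wx": 0,"wy": 0,"wz": 0},{"tx": 0.016,"ty": 0.0015,"tz": 0,"wx": 0,"wy": 0,"wz": 0},{"tx": 0.016,"ty": 0.0015,"tz": 0,"wx": 0,"wy": 0,"wz": 0},{"tx": 0.016,"ty": 0.0015,"tz": 0,"wx": 0,"wy": 0,"wz": 0},{"tx": 0.016,"ty": 0.0015,"tz": 0,"wx": 0,"wy": 0,"wz": 0},{"tx": 0,"ty": 0,"tz": -0.02,"wx": 0,"wy": 0,"wz": 0},{"tx": 0,"ty": 0,"tz": -0.02,"wx": 0,"wy": 0,"wz": 0},{"tx": 0,"ty": 0,"tz": -0.01,"wx": 0,"wy": 0,"wz": 0},{"tx": 0,"ty": 0,"tz": 0,"wx": 0,"wy": 0,"wz": 0},{"tx": 0,"ty": 0,"tz": 0,"wx": 0,"wy": 0,"wz": 0}]}}

```text
t: 13.82
tool_pos: [0.5541, 0.0146, 0.0863]
tcp_rot: [3.142, -0.0, -2.82]
wrist_force: [-0.8, 0.5, 0.1]
grip_width: 0.0166
grip_force: 39.2
```

Request:
{"fn": "jog_arm", "kwargs": {"steps": [{"tx": 0,"ty": 0,"tz": 0,"wx": 0,"wy": 0,"wz": 0},{"tx": 0,"ty": 0,"tz": 0,"wx": 0,"wy": 0,"wz": 0},{"tx": 0,"ty": 0,"tz": 0,"wx": 0,"wy": 0,"wz": 0},{"tx": 0,"ty": 0,"tz": 0,"wx": 0,"wy": 0,"wz": 0},{"tx": 0,"ty": 0,"tz": 0.02,"wx": 0,"wy": 0,"wz": 0},{"tx": 0,"ty": 0,"tz": 0.03,"wx": 0,"wy": 0,"wz": 0},{"tx": 0,"ty": 0,"tz": 0.03,"wx": 0,"wy": 0,"wz": 0},{"tx": 0.004,"ty": -0.02,"tz": 0,"wx": 0,"wy": 0,"wz": -3},{"tx": 0.004,"ty": -0.02,"tz": 0,"wx": 0,"wy": 0,"wz": -5},{"tx": 0.004,"ty": -0.02,"tz": 0,"wx": 0,"wy": 0,"wz": -5},{"tx": 0.004,"ty": -0.02,"tz": 0,"wx": 0,"wy": 0,"wz": -5},{"tx": 0.004,"ty": -0.02,"tz": 0,"wx": 0,"wy": 0,"wz": -5},{"tx": 0.004,"ty": -0.02,"tz": 0,"wx": 0,"wy": 0,"wz": -5},{"tx": 0.004,"ty": -0.02,"tz": 0,"wx": 0,"wy": 0,"wz": -5},{"tx": 0.004,"ty": -0.02,"tz": 0,"wx": 0,"wy": 0,"wz": -5},{"tx": 0.004,"ty": -0.02,"tz": 0,"wx": 0,"wy": 0,"wz": -5},{"tx": 0.008,"ty": -0.014,"tz": 0,"wx": 0,"wy": 0,"wz": -5},{"tx": 0,"ty": 0,"tz": 0,"wx": 0,"wy": 0,"wz": -5},{"tx": 0,"ty": 0,"tz": 0,"wx": 0,"wy": 0,"wz": -5}], "jaw": 0.04}}

```text
t: 15.4
tool_pos: [0.5982, -0.1804, 0.1658]
tcp_rot: [3.142, 0.0, 2.446]
wrist_force: [0.6, 0.7, -0.6]
grip_width: 0.04
grip_force: 0.0
```

Request:
{"fn": "jog_arm", "kwargs": {"steps": [{"tx": 0,"ty": 0,"tz": 0,"wx": 0,"wy": 0,"wz": -6.6},{"tx": 0,"ty": 0,"tz": 0,"wx": 0,"wy": 0,"wz": -6.6},{"tx": 0,"ty": 0,"tz": 0,"wx": 0,"wy": 0,"wz": -6.6},{"tx": 0,"ty": 0,"tz": 0,"wx": 0,"wy": 0,"wz": -6.6},{"tx": 0,"ty": 0,"tz": 0,"wx": 0,"wy": 0,"wz": -6.6},{"tx": 0,"ty": 0,"tz": 0,"wx": 0,"wy": 0,"wz": -6.6},{"tx": 0,"ty": 0,"tz": 0,"wx": 0,"wy": 0,"wz": -6.6},{"tx": 0,"ty": 0,"tz": 0,"wx": 0,"wy": 0,"wz": -6.6},{"tx": 0,"ty": 0,"tz": 0,"wx": 0,"wy": 0,"wz": -6.6},{"tx": 0,"ty": 0,"tz": 0,"wx": 0,"wy": 0,"wz": -6.6},{"tx": 0,"ty": 0,"tz": 0,"wx": 0,"wy": 0,"wz": 0},{"tx": 0,"ty": 0,"tz": 0,"wx": 0,"wy": 0,"wz": 0}]}}

```text
t: 16.4
tool_pos: [0.5981, -0.1794, 0.166]
tcp_rot: [3.141, 0.0, 1.303]
wrist_force: [-0.8, -0.2, 0.6]
grip_width: 0.0402
grip_force: 0.0
```

```bash
python3 - <<'E'
from h import *
s=status.read_state(); print(s['tool_pos'],s['tcp_rot'])
im,d,p,P=blobs('wrist',.016,.005,150,'w3.png')
E
```

```text
[ 0.5980736  -0.17940405  0.16601067] [3.14141488e+00 3.18894696e-05 1.30268480e+00]
0.016 172 [166.   2.] [ 0.5225 -0.0063  0.0149] [523.7  -6.8] [ 3.3 31.1] 165.2
0.016 300 [374.  73.] [ 0.6664 -0.1008  0.016 ] [ 666.7 -104. ] [  0.7 123.2] 96.0
0.016 833 [333. 133.] [ 0.6217 -0.137   0.0171] [ 621.8 -137.4] [33.6 17.7] 74.7
0.016 511 [600. 177.] [ 0.8444 -0.2393  0.0163] [ 848.  -242.3] [46.7 22.5] 60.2
0.016 365 [601. 242.] [ 0.8448 -0.3067  0.0163] [ 846.3 -311.6] [47.1 24.5] 48.5
0.016 173 [420. 263.] [ 0.6723 -0.2825  0.016 ] [ 673.6 -285.2] [31.5 13.7] 11.0
0.016 399 [545. 276.] [ 0.7896 -0.3301  0.0162] [ 792.6 -334.3] [49.5 23.3] 37.4
0.016 183 [217. 272.] [ 0.4754 -0.2384  0.0162] [ 472.8 -240.1] [14.5 40.5] 137.1
0.016 247 [552. 341.] [ 0.7927 -0.4135  0.0155] [ 791.4 -417.9] [41.  13.4] 53.5
```

View pics/w3.png

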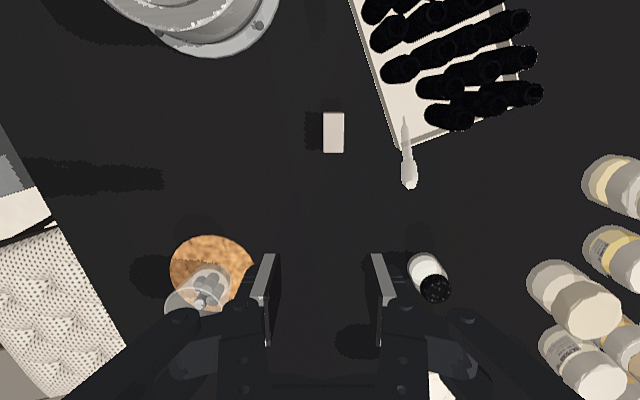

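Wrist view: the second coupon now sits at (333,133), i.e. it was knocked to (0.622, -0.137). Vial (432,277), glass (200,290), rack corner (400,148).

Request:
{"fn": "jog_arm", "kwargs": {"steps": [{"tx": 0.0118,"ty": 0.021,"tz": 0,"wx": 0,"wy": 0,"wz": 0},{"tx": 0.0118,"ty": 0.021,"tz": 0,"wx": 0,"wy": 0,"wz": 0},{"tx": 0,"ty": 0,"tz": -0.03,"wx": 0,"wy": 0,"wz": 0},{"tx": 0,"ty": 0,"tz": -0.03,"wx": 0,"wy": 0,"wz": 0},{"tx": 0,"ty": 0,"tz": -0.03,"wx": 0,"wy": 0,"wz": 0},{"tx": 0,"ty": 0,"tz": -0.03,"wx": 0,"wy": 0,"wz": 0},{"tx": 0,"ty": 0,"tz": -0.02,"wx": 0,"wy": 0,"wz": 0},{"tx": 0,"ty": 0,"tz": -0.012,"wx": 0,"wy": 0,"wz": 0},{"tx": 0,"ty": 0,"tz": -0.008,"wx": 0,"wy": 0,"wz": 0},{"tx": 0,"ty": 0,"tz": 0,"wx": 0,"wy": 0,"wz": 0},{"tx": 0,"ty": 0,"tz": 0,"wx": 0,"wy": 0,"wz": 0}], "jaw": 0.034}}

```text
t: 17.37
tool_pos: [0.6222, -0.1376, 0.0067]
tcp_rot: [3.14, 0.0, 1.3]
wrist_force: [0.3, -0.3, 0.6]
grip_width: 0.034
grip_force: 0.0
```

Request:
{"fn": "jog_arm", "kwargs": {"steps": [{"tx": 0,"ty": 0,"tz": 0,"wx": 0,"wy": 0,"wz": 0},{"tx": 0,"ty": 0,"tz": 0,"wx": 0,"wy": 0,"wz": 0},{"tx": 0,"ty": 0,"tz": 0,"wx": 0,"wy": 0,"wz": 0},{"tx": 0,"ty": 0,"tz": 0,"wx": 0,"wy": 0,"wz": 0},{"tx": 0,"ty": 0,"tz": 0,"wx": 0,"wy": 0,"wz": 0},{"tx": 0,"ty": 0,"tz": 0,"wx": 0,"wy": 0,"wz": 0},{"tx": 0,"ty": 0,"tz": 0.02,"wx": 0,"wy": 0,"wz": 0},{"tx": 0,"ty": 0,"tz": 0.03,"wx": 0,"wy": 0,"wz": 0},{"tx": 0,"ty": 0,"tz": 0.03,"wx": 0,"wy": 0,"wz": 0},{"tx": 0,"ty": 0,"tz": 0.03,"wx": 0,"wy": 0,"wz": 0},{"tx": 0,"ty": 0,"tz": 0.03,"wx": 0,"wy": 0,"wz": 0}], "jaw": 0.0}}

```text
t: 18.28
tool_pos: [0.6214, -0.1373, 0.1478]
tcp_rot: [3.141, 0.0, 1.299]
wrist_force: [0.5, -0.7, -0.9]
grip_width: 0.0166
grip_force: 40.6
```

Request:
{"fn": "jog_arm", "kwargs": {"steps": [{"tx": -0.0097,"ty": 0.0194,"tz": 0,"wx": 0,"wy": 0,"wz": -6},{"tx": -0.0097,"ty": 0.0194,"tz": 0,"wx": 0,"wy": 0,"wz": -6},{"tx": -0.0097,"ty": 0.0194,"tz": 0,"wx": 0,"wy": 0,"wz": -6},{"tx": -0.0097,"ty": 0.0194,"tz": 0,"wx": 0,"wy": 0,"wz": -6},{"tx": -0.0097,"ty": 0.0194,"tz": 0,"wx": 0,"wy": 0,"wz": -6},{"tx": -0.0097,"ty": 0.0194,"tz": 0,"wx": 0,"wy": 0,"wz": -6},{"tx": -0.0097,"ty": 0.0194,"tz": 0,"wx": 0,"wy": 0,"wz": -6},{"tx": 0,"ty": 0,"tz": -0.03,"wx": 0,"wy": 0,"wz": -6},{"tx": 0,"ty": 0,"tz": -0.02,"wx": 0,"wy": 0,"wz": -6},{"tx": 0,"ty": 0,"tz": -0.01,"wx": 0,"wy": 0,"wz": -2},{"tx": 0,"ty": 0,"tz": 0,"wx": 0,"wy": 0,"wz": 0},{"tx": 0,"ty": 0,"tz": 0,"wx": 0,"wy": 0,"wz": 0}]}}

```text
t: 19.28
tool_pos: [0.5538, -0.0016, 0.0861]
tcp_rot: [-3.142, 0.0, 0.323]
wrist_force: [-0.7, 0.6, -0.8]
grip_width: 0.0167
grip_force: 40.6
```

Request:
{"fn": "jog_arm", "kwargs": {"steps": [{"tx": 0,"ty": 0,"tz": 0,"wx": 0,"wy": 0,"wz": 0},{"tx": 0,"ty": 0,"tz": 0,"wx": 0,"wy": 0,"wz": 0},{"tx": 0,"ty": 0,"tz": 0,"wx": 0,"wy": 0,"wz": 0},{"tx": 0,"ty": 0,"tz": 0,"wx": 0,"wy": 0,"wz": 0},{"tx": 0,"ty": 0,"tz": 0.02,"wx": 0,"wy": 0,"wz": 0},{"tx": 0,"ty": 0,"tz": 0.03,"wx": 0,"wy": 0,"wz": 0},{"tx": 0,"ty": 0,"tz": 0.03,"wx": 0,"wy": 0,"wz": 0},{"tx": 0,"ty": -0.02,"tz": 0.02,"wx": 0,"wy": 0,"wz": 0},{"tx": 0,"ty": -0.02,"tz": 0,"wx": 0,"wy": 0,"wz": 0},{"tx": 0,"ty": -0.02,"tz": 0,"wx": 0,"wy": 0,"wz": 0},{"tx": 0,"ty": -0.02,"tz": 0,"wx": 0,"wy": 0,"wz": 0},{"tx": 0,"ty": 0,"tz": 0,"wx": 0,"wy": 0,"wz": 0},{"tx": 0,"ty": 0,"tz": 0,"wx": 0,"wy": 0,"wz": 0}], "jaw": 0.04}}

```text
t: 20.37
tool_pos: [0.5537, -0.0822, 0.186]
tcp_rot: [-3.141, -0.0, 0.32]
wrist_force: [0.5, 1.0, -0.2]
grip_width: 0.0398
grip_force: 0.0
```

```bash
python3 - <<'E'
from h import *
s=status.read_state(); print(s['tool_pos'],s['tcp_rot'])
im,d,p,P=blobs('wrist',.03,.02,150,'w4.png',False)
j=np.hypot(P[...,0]-.554,P[...,1]-.0076)<.037
for a,b in((0.012,.018),(.018,.034),(.034,.05),(.05,.07)): 
    m=j&(P[...,2]>a)&(P[...,2]<b); print(a,m.sum())
blobs('top',.031,.004,200)
im,d,p=grab('side','side1.png')
E
```

```text
[ 0.55371267 -0.08218745  0.18595663] [-3.14149591e+00 -2.18921129e-04  3.20430657e-01]
0.012 2804
0.018 1100
0.034 70
0.05 0
0.031 1228 [536. 155.] [ 0.6887 -0.6809  0.0307] [ 702.1 -680.4] [ 25.5 619.3] 179.9
0.031 675 [221. 240.] [0.4574 0.2287 0.0311] [457.9 230.1] [97.5 98.5] 178.8
```

View pics/w4.png

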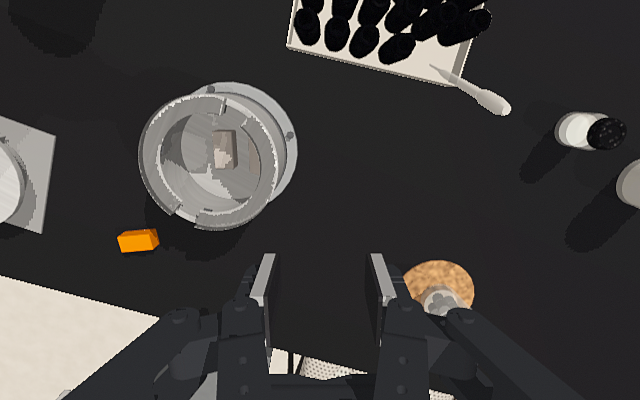

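One coupon is visible at (225,148) in the open jar, the other is under or beside it, and the bench holds only the orange decoy. Next is the glass: I'll tilt the tool sideways at height to grasp it at a slant, so that the wrist roll can pour.

Request:
{"fn": "jog_arm", "kwargs": {"steps": [{"tx": -0.0092,"ty": -0.0248,"tz": 0.004,"wx": 0,"wy": 0,"wz": 7.1},{"tx": -0.0092,"ty": -0.0248,"tz": 0.004,"wx": 0,"wy": 0,"wz": 7.1},{"tx": -0.0092,"ty": -0.0248,"tz": 0.004,"wx": 0,"wy": 0,"wz": 7.1},{"tx": -0.0092,"ty": -0.0248,"tz": 0.004,"wx": 0,"wy": 0,"wz": 7.1},{"tx": -0.0092,"ty": -0.0248,"tz": 0.004,"wx": 0,"wy": 0,"wz": 7.1},{"tx": -0.0092,"ty": -0.0248,"tz": 0.004,"wx": 0,"wy": 0,"wz": 7.1},{"tx": -0.0092,"ty": -0.0248,"tz": 0.004,"wx": 0,"wy": 0,"wz": 7.1},{"tx": -0.0092,"ty": -0.0248,"tz": 0.004,"wx": 0,"wy": 0,"wz": 7.1},{"tx": -0.0092,"ty": -0.0248,"tz": 0.004,"wx": 0,"wy": 0,"wz": 7.1},{"tx": -0.0092,"ty": -0.0248,"tz": 0.004,"wx": 0,"wy": 0,"wz": 7.1},{"tx": 0,"ty": 0,"tz": 0,"wx": 0,"wy": 0,"wz": 0.6},{"tx": 0,"ty": 0,"tz": 0,"wx": 0,"wy": 0,"wz": 0},{"tx": 0,"ty": 0,"tz": 0,"wx": 6,"wy": 0,"wz": 0},{"tx": 0,"ty": 0,"tz": 0,"wx": 6,"wy": 0,"wz": 0},{"tx": 0,"ty": 0,"tz": 0,"wx": 6,"wy": 0,"wz": 0},{"tx": 0,"ty": 0,"tz": 0,"wx": 6,"wy": 0,"wz": 0},{"tx": 0,"ty": 0,"tz": 0,"wx": 0,"wy": 0,"wz": 0},{"tx": 0,"ty": 0,"tz": 0,"wx": 0,"wy": 0,"wz": 0}], "jaw": 0.0854}}

```text
t: 22.02
tool_pos: [0.4622, -0.3291, 0.2249]
tcp_rot: [-3.14, -0.418, 1.57]
wrist_force: [-0.3, 0.5, 0.3]
grip_width: 0.0853
grip_force: 0.0
```

```bash
python3 - <<'E'
from h import *
s=status.read_state(); print(s['tool_pos'],np.degrees(s['tcp_rot']).round(1),np.degrees(s['q']).round(1))
E
```

```text
[ 0.46215128 -0.32912078  0.22489643] [-179.9  -24.    90. ] [-53.8  31.5  62.6  14.3 105.2 -52.4]
```

Request:
{"fn": "jog_arm", "kwargs": {"steps": [{"tx": 0,"ty": 0,"tz": -0.01,"wx": 6,"wy": 0,"wz": 0},{"tx": 0,"ty": 0,"tz": -0.01,"wx": 6,"wy": 0,"wz": 0},{"tx": 0,"ty": 0,"tz": -0.01,"wx": 6,"wy": 0,"wz": 0},{"tx": 0,"ty": 0,"tz": -0.01,"wx": 6,"wy": 0,"wz": 0},{"tx": 0,"ty": 0,"tz": -0.01,"wx": 6,"wy": 0,"wz": 0},{"tx": 0,"ty": 0,"tz": -0.01,"wx": 6,"wy": 0,"wz": 0},{"tx": 0,"ty": 0,"tz": 0,"wx": 0,"wy": 0,"wz": 0},{"tx": 0,"ty": 0,"tz": 0,"wx": 0,"wy": 0,"wz": 0}]}}

```text
t: 22.68
tool_pos: [0.4623, -0.3286, 0.1652]
tcp_rot: [-3.138, -1.045, 1.569]
wrist_force: [-0.8, -0.1, 0.9]
grip_width: 0.085
grip_force: 0.0
```

```bash
python3 - <<'E'
from h import *
s=status.read_state(); print(s['tool_pos'],np.degrees(s['tcp_rot']).round(1),np.degrees(s['q']).round(1))
im,d,p,P=blobs('wrist',.045,.02,150,'w5.png')
im,d,p,P=blobs('wrist',.055,.006,50)
E
```

```text
[ 0.46225552 -0.32863239  0.16519693] [-179.8  -59.9   89.9] [-59.4  48.2  57.5  32.7 125.6 -53. ]
0.045 4590 [407.  25.] [0.625  0.2932 0.0462] [631.6 325.3] [208.9 425.3] 139.1
0.045 12072 [551.  99.] [0.8119 0.0525 0.0482] [872.9 141. ] [712.5 249.4] 64.4
0.045 1352 [320.  44.] [0.4591 0.2161 0.0389] [460.2 221.9] [98.9 82.8] 4.6
0.045 875 [389.  84.] [0.5634 0.0487 0.0519] [556.9  41.9] [30.7 86. ] 176.7
0.045 775 [609. 101.] [0.8755 0.0152 0.0448] [879.2  27.8] [60.8 25.8] 75.0
0.045 2068 [ 28. 115.] [ 0.0637 -0.0215  0.0441] [59.7 -7.1] [114.7  31.1] 83.9
0.045 1909 [384. 121.] [ 0.5468 -0.034   0.045 ] [548.4 -18.8] [ 54.2 106.1] 166.3
0.045 2718 [321. 260.] [ 0.4629 -0.2485  0.0446] [ 462.4 -251.4] [52.4 52. ] 86.9
0.045 1758 [574. 314.] [ 0.6702 -0.2982  0.0421] [ 673.4 -295.4] [28.1 31.7] 98.4
0.055 1097 [391.   9.] [0.603  0.3412 0.055 ] [613.4 348.4] [ 70.5 260.9] 167.5
0.055 194 [530.   5.] [0.9018 0.3701 0.0552] [921.7 381.6] [124.2  52.2] 10.5
0.055 624 [608.  24.] [1.0117 0.2748 0.0548] [1011.8  293.5] [250.2   5.4] 89.8
0.055 87 [513.  28.] [0.8219 0.2487 0.0552] [82
[... 345 characters left out ...]
[520.  86.] [0.7536 0.0409 0.055 ] [757.7  47.2] [31.5 65.7] 150.3
0.055 405 [390.  82.] [0.5637 0.0479 0.0554] [562.1  44.8] [22.8 77.9] 168.6
0.055 59 [614.  84.] [0.8931 0.0446 0.056 ] [893.2  45.4] [ 5.4 13.9] 98.3
0.055 653 [ 26. 107.] [ 0.0657 -0.0175  0.0549] [64.6 -6.6] [98.4 22. ] 84.9
0.055 138 [614.  99.] [0.872  0.007  0.0548] [873.5   9. ] [13.6 19.5] 130.8
0.055 565 [385. 115.] [ 0.5467 -0.034   0.0551] [549.  -22.2] [ 47.2 103. ] 168.9
0.055 2133 [533. 150.] [ 0.7119 -0.1023  0.0556] [715.6 -87.7] [ 92.1 137.9] 95.5
0.055 1032 [320. 254.] [ 0.4626 -0.2488  0.056 ] [ 462.8 -251.4] [52.5 52.4] 82.6
0.055 675 [581. 307.] [ 0.6747 -0.2956  0.0505] [ 674.7 -295.2] [23.7 25. ] 109.1
```

View pics/w5.png

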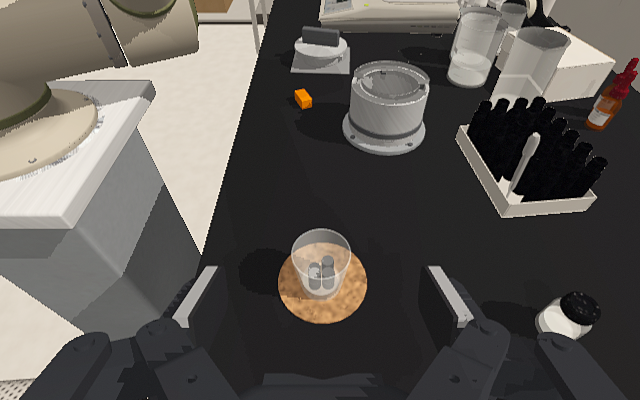

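The glass is at (320,255), centred between the fingers, with cylinders inside; vial (570,315) is clear.

Request:
{"fn": "jog_arm", "kwargs": {"steps": [{"tx": 0,"ty": 0.004,"tz": -0.022,"wx": 0,"wy": 0,"wz": 0},{"tx": 0,"ty": 0.004,"tz": -0.022,"wx": 0,"wy": 0,"wz": 0},{"tx": 0,"ty": 0.004,"tz": -0.022,"wx": 0,"wy": 0,"wz": 0},{"tx": 0,"ty": 0.004,"tz": -0.02,"wx": 0,"wy": 0,"wz": 0},{"tx": 0,"ty": 0.013,"tz": -0.0075,"wx": 0,"wy": 0,"wz": 0},{"tx": 0,"ty": 0.013,"tz": -0.0075,"wx": 0,"wy": 0,"wz": 0},{"tx": 0,"ty": 0.013,"tz": -0.0075,"wx": 0,"wy": 0,"wz": 0},{"tx": 0,"ty": 0.013,"tz": -0.0075,"wx": 0,"wy": 0,"wz": 0},{"tx": 0,"ty": 0.013,"tz": -0.0075,"wx": 0,"wy": 0,"wz": 0},{"tx": 0,"ty": 0.013,"tz": -0.0075,"wx": 0,"wy": 0,"wz": 0},{"tx": 0,"ty": 0,"tz": 0,"wx": 0,"wy": 0,"wz": 0},{"tx": 0,"ty": 0,"tz": 0,"wx": 0,"wy": 0,"wz": 0}]}}

```text
t: 23.78
tool_pos: [0.4623, -0.2355, 0.0363]
tcp_rot: [3.138, -1.043, 1.577]
wrist_force: [0.4, 0.0, 1.0]
grip_width: 0.0853
grip_force: 0.0
```

Request:
{"fn": "jog_arm", "kwargs": {"steps": [{"tx": 0,"ty": 0,"tz": 0,"wx": 0,"wy": 0,"wz": 0},{"tx": 0,"ty": 0,"tz": 0,"wx": 0,"wy": 0,"wz": 0},{"tx": 0,"ty": 0,"tz": 0,"wx": 0,"wy": 0,"wz": 0},{"tx": 0,"ty": 0,"tz": 0,"wx": 0,"wy": 0,"wz": 0},{"tx": 0,"ty": 0,"tz": 0,"wx": 0,"wy": 0,"wz": 0},{"tx": 0,"ty": 0,"tz": 0,"wx": 0,"wy": 0,"wz": 0}], "jaw": 0.03, "newtons": 40}}

```text
t: 24.28
tool_pos: [0.4618, -0.2362, 0.0356]
tcp_rot: [3.138, -1.047, 1.574]
wrist_force: [-0.7, -1.7, 6.2]
grip_width: 0.0497
grip_force: 39.9
```

Request:
{"fn": "jog_arm", "kwargs": {"steps": [{"tx": 0,"ty": 0,"tz": 0.01,"wx": 0,"wy": 0,"wz": 0},{"tx": 0,"ty": 0,"tz": 0.02,"wx": 0,"wy": 0,"wz": 0},{"tx": 0,"ty": 0,"tz": 0.025,"wx": 0,"wy": 0,"wz": 0},{"tx": 0,"ty": 0,"tz": 0.025,"wx": 0,"wy": 0,"wz": 0},{"tx": 0,"ty": 0,"tz": 0.025,"wx": 0,"wy": 0,"wz": 0},{"tx": 0,"ty": 0,"tz": 0.025,"wx": 0,"wy": 0,"wz": 0},{"tx": 0,"ty": 0,"tz": 0.014,"wx": 0,"wy": 0,"wz": 0},{"tx": 0,"ty": 0,"tz": 0,"wx": 0,"wy": 0,"wz": 0}]}}

```text
t: 24.95
tool_pos: [0.4621, -0.2361, 0.1812]
tcp_rot: [3.134, -1.043, 1.578]
wrist_force: [1.1, -0.7, -1.0]
grip_width: 0.0496
grip_force: 41.1
```

Request:
{"fn": "jog_arm", "kwargs": {"steps": [{"tx": 0.004,"ty": 0.012,"tz": 0,"wx": 1.5,"wy": 0,"wz": 0},{"tx": 0.006,"ty": 0.016,"tz": 0,"wx": 1.9,"wy": 0,"wz": 0},{"tx": 0.006,"ty": 0.018,"tz": 0,"wx": 1.9,"wy": 0,"wz": 0},{"tx": 0.006,"ty": 0.018,"tz": 0,"wx": 1.9,"wy": 0,"wz": 0},{"tx": 0.007,"ty": 0.018,"tz": 0,"wx": 1.9,"wy": 0,"wz": 0},{"tx": 0.007,"ty": 0.018,"tz": 0,"wx": 1.9,"wy": 0,"wz": 0},{"tx": 0.007,"ty": 0.018,"tz": 0,"wx": 1.9,"wy": 0,"wz": 0},{"tx": 0.007,"ty": 0.018,"tz": 0,"wx": 1.9,"wy": 0,"wz": 0},{"tx": 0.006,"ty": 0.018,"tz": 0,"wx": 1.9,"wy": 0,"wz": 0},{"tx": 0.006,"ty": 0.018,"tz": 0,"wx": 1.9,"wy": 0,"wz": 0},{"tx": 0.006,"ty": 0.018,"tz": 0,"wx": 1.9,"wy": 0,"wz": 0},{"tx": 0.006,"ty": 0.018,"tz": 0,"wx": 1.9,"wy": 0,"wz": 0},{"tx": 0.006,"ty": 0.018,"tz": 0,"wx": 1.9,"wy": 0,"wz": 0},{"tx": 0.006,"ty": 0.018,"tz": 0,"wx": 1.9,"wy": 0,"wz": 0},{"tx": 0.004,"ty": 0.012,"tz": 0,"wx": 1.9,"wy": 0,"wz": 0},{"tx": 0.002,"ty": 0.007,"tz": 0,"wx": 1.9,"wy": 0,"wz": 0},{"tx": 0,"ty": 0,"tz": 0,"wx": 0,"wy": 0,"wz": 0},{"tx": 0,"ty": 0,"tz": 0,"wx": 0,"wy": 0,"wz": 0}]}}

```text
t: 26.45
tool_pos: [0.5535, 0.0281, 0.1774]
tcp_rot: [-1.176, -1.568, -0.395]
wrist_force: [-0.0, -0.1, -0.9]
grip_width: 0.0495
grip_force: 41.2
```

```bash
python3 - <<'E'
from h import *
from scipy.spatial.transform import Rotation as Ro
s=status.read_state(); R=Ro.from_euler('xyz',s['tcp_rot']).as_matrix()
print(s['tool_pos'],R.round(2).tolist(),np.degrees(s['q']).round(1),s['grip_width'],s['wrist_force'])
E
```

```text
[0.55348555 0.02808834 0.17741252] [[0.0, 1.0, -0.0], [-0.0, 0.0, 1.0], [1.0, -0.0, 0.0]] [-33.8  47.9  84.6  65.7 114.3 -47.6] 0.049509021653616446 [-0.04698231 -0.1432507  -0.89134297]
```

Request:
{"fn": "jog_arm", "kwargs": {"steps": [{"tx": 0,"ty": 0,"tz": -0.012,"wx": 0,"wy": 5,"wz": 0},{"tx": 0,"ty": 0,"tz": -0.012,"wx": 0,"wy": 5,"wz": 0},{"tx": 0,"ty": 0,"tz": -0.01,"wx": 0,"wy": 5,"wz": 0},{"tx": 0,"ty": 0,"tz": 0,"wx": 0,"wy": 5,"wz": 0},{"tx": 0,"ty": 0,"tz": 0,"wx": 0,"wy": 5,"wz": 0},{"tx": 0,"ty": 0,"tz": 0,"wx": 0,"wy": 5,"wz": 0},{"tx": 0,"ty": 0,"tz": 0,"wx": 0,"wy": 5,"wz": 0},{"tx": 0,"ty": 0,"tz": 0,"wx": 0,"wy": 5,"wz": 0},{"tx": 0,"ty": 0,"tz": 0,"wx": 0,"wy": 5,"wz": 0},{"tx": 0,"ty": 0,"tz": 0,"wx": 0,"wy": 5,"wz": 0},{"tx": 0,"ty": 0,"tz": 0,"wx": 0,"wy": 5,"wz": 0},{"tx": 0,"ty": 0,"tz": 0,"wx": 0,"wy": 5,"wz": 0},{"tx": 0,"ty": 0,"tz": 0,"wx": 0,"wy": 5,"wz": 0},{"tx": 0,"ty": 0,"tz": 0,"wx": 0,"wy": 5,"wz": 0},{"tx": 0,"ty": 0,"tz": 0,"wx": 0,"wy": 5,"wz": 0},{"tx": 0,"ty": 0,"tz": 0,"wx": 0,"wy": 5,"wz": 0}]}}

```text
t: 27.78
tool_pos: [0.5537, 0.0268, 0.1445]
tcp_rot: [-1.572, -0.17, -0.001]
wrist_force: [0.5, 0.4, -2.2]
grip_width: 0.0494
grip_force: 41.1
```

Request:
{"fn": "jog_arm", "kwargs": {"steps": [{"tx": 0,"ty": 0,"tz": 0,"wx": 0,"wy": 4,"wz": 0},{"tx": 0,"ty": 0,"tz": 0,"wx": 0,"wy": 4,"wz": 0},{"tx": 0,"ty": 0,"tz": 0,"wx": 0,"wy": 4,"wz": 0},{"tx": 0,"ty": 0,"tz": 0,"wx": 0,"wy": 4,"wz": 0},{"tx": 0,"ty": 0,"tz": 0,"wx": 0,"wy": 4,"wz": 0},{"tx": 0,"ty": 0,"tz": 0,"wx": 0,"wy": 4,"wz": 0},{"tx": 0,"ty": 0,"tz": 0,"wx": 0,"wy": 4,"wz": 0},{"tx": 0,"ty": 0,"tz": 0,"wx": 0,"wy": 4,"wz": 0},{"tx": 0,"ty": 0,"tz": 0,"wx": 0,"wy": 4,"wz": 0},{"tx": 0,"ty": 0,"tz": 0,"wx": 0,"wy": 4,"wz": 0},{"tx": 0,"ty": 0,"tz": 0,"wx": 0,"wy": 4,"wz": 0},{"tx": 0,"ty": 0,"tz": 0,"wx": 0,"wy": 4,"wz": 0},{"tx": 0,"ty": 0,"tz": 0,"wx": 0,"wy": 4,"wz": 0},{"tx": 0,"ty": 0,"tz": 0,"wx": 0,"wy": 4,"wz": 0},{"tx": 0,"ty": 0,"tz": 0,"wx": 0,"wy": 4,"wz": 0},{"tx": 0,"ty": 0,"tz": 0,"wx": 0,"wy": 4,"wz": 0},{"tx": 0,"ty": 0,"tz": 0,"wx": 0,"wy": 4,"wz": 0},{"tx": 0,"ty": 0,"tz": 0,"wx": 0,"wy": 4,"wz": 0},{"tx": 0,"ty": 0,"tz": 0,"wx": 0,"wy": 4,"wz": 0},{"tx": 0,"ty": 0,"tz": 0,"wx": 0,"wy": 0,"wz": 0}]}}

```text
t: 29.45
tool_pos: [0.5537, 0.0269, 0.1446]
tcp_rot: [-1.572, 1.154, -0.002]
wrist_force: [0.4, -0.1, -2.2]
grip_width: 0.0497
grip_force: 41.1
```

```bash
python3 - <<'E'
from h import *
from scipy.spatial.transform import Rotation as Ro
s=status.read_state(); R=Ro.from_euler('xyz',s['tcp_rot']).as_matrix()
print(s['tool_pos'],R.round(2).tolist(),np.degrees(s['q']).round(1),s['grip_width'],s['wrist_force'])
a,_,_=grab('side');b,_,_=grab('top')
cv2.imwrite('pics/p1.png',np.vstack([cv2.resize(a[130:310,180:480],(500,300)),cv2.resize(b[140:280,200:434],(500,300))]))
E
```

```text
[0.55373818 0.02686996 0.14461564] [[0.4, -0.91, 0.0], [-0.0, 0.0, 1.0], [-0.91, -0.4, -0.0]] [-33.9  51.   84.8  64.3 112.8 105. ] 0.04967105029418654 [ 0.39073229 -0.05995748 -2.15357631]
```

View pics/p1.png

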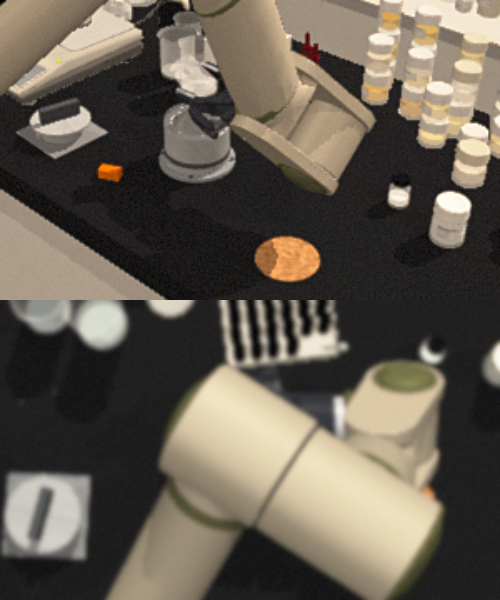

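The side view shows the glass inverted over the jar at (205,100) and the mat is empty; the arm hides the rest. I'll roll further and shake once.

Request:
{"fn": "jog_arm", "kwargs": {"steps": [{"tx": 0,"ty": 0,"tz": 0,"wx": 0,"wy": 5,"wz": 0},{"tx": 0,"ty": 0,"tz": 0,"wx": 0,"wy": 5,"wz": 0},{"tx": 0,"ty": 0,"tz": 0,"wx": 0,"wy": 5,"wz": 0},{"tx": 0,"ty": 0,"tz": 0.008,"wx": 0,"wy": 3,"wz": 0},{"tx": 0,"ty": 0,"tz": -0.008,"wx": 0,"wy": -3,"wz": 0},{"tx": 0,"ty": 0,"tz": 0.008,"wx": 0,"wy": 3,"wz": 0},{"tx": 0,"ty": 0,"tz": -0.008,"wx": 0,"wy": -3,"wz": 0},{"tx": 0,"ty": 0,"tz": 0,"wx": 0,"wy": 0,"wz": 0},{"tx": 0,"ty": 0,"tz": 0,"wx": 0,"wy": 0,"wz": 0},{"tx": 0,"ty": 0,"tz": 0,"wx": 0,"wy": -6,"wz": 0},{"tx": 0,"ty": 0,"tz": 0,"wx": 0,"wy": -7,"wz": 0},{"tx": 0,"ty": 0,"tz": 0,"wx": 0,"wy": -7,"wz": 0},{"tx": 0,"ty": 0,"tz": 0,"wx": 0,"wy": -7,"wz": 0},{"tx": 0,"ty": 0,"tz": 0,"wx": 0,"wy": -7,"wz": 0},{"tx": 0,"ty": 0,"tz": 0,"wx": 0,"wy": -7,"wz": 0},{"tx": 0,"ty": 0,"tz": 0,"wx": 0,"wy": -7,"wz": 0},{"tx": 0,"ty": 0,"tz": 0,"wx": 0,"wy": -7,"wz": 0},{"tx": 0,"ty": 0,"tz": 0,"wx": 0,"wy": -7,"wz": 0},{"tx": 0,"ty": 0,"tz": 0,"wx": 0,"wy": -7,"wz": 0},{"tx": 0,"ty": 0,"tz": 0,"wx": 0,"wy": -7,"wz": 0}]}}

```text
t: 31.22
tool_pos: [0.5538, 0.0273, 0.145]
tcp_rot: [-1.571, 0.081, -0.0]
wrist_force: [0.3, -0.3, -2.5]
grip_width: 0.0498
grip_force: 41.1
```

Request:
{"fn": "jog_arm", "kwargs": {"steps": [{"tx": 0,"ty": 0,"tz": 0,"wx": 0,"wy": -7,"wz": 0},{"tx": 0,"ty": 0,"tz": 0,"wx": 0,"wy": -7,"wz": 0},{"tx": 0,"ty": 0,"tz": 0.01,"wx": 0,"wy": -7,"wz": 0},{"tx": 0,"ty": 0,"tz": 0.01,"wx": 0,"wy": -7,"wz": 0},{"tx": 0,"ty": 0,"tz": 0.01,"wx": 0,"wy": -7,"wz": 0},{"tx": 0,"ty": 0,"tz": 0.004,"wx": 0,"wy": -7,"wz": 0},{"tx": -0.006,"ty": -0.018,"tz": 0,"wx": 0,"wy": -7,"wz": 0},{"tx": -0.006,"ty": -0.018,"tz": 0,"wx": 0,"wy": -7,"wz": 0},{"tx": -0.006,"ty": -0.018,"tz": 0,"wx": 0,"wy": -7,"wz": 0},{"tx": -0.006,"ty": -0.018,"tz": 0,"wx": 0,"wy": -7,"wz": 0},{"tx": -0.007,"ty": -0.018,"tz": 0,"wx": 0,"wy": -7,"wz": 0},{"tx": -0.007,"ty": -0.018,"tz": 0,"wx": 0,"wy": -7,"wz": 0},{"tx": -0.007,"ty": -0.018,"tz": 0,"wx": 0,"wy": -5,"wz": 0},{"tx": -0.007,"ty": -0.018,"tz": 0,"wx": 0,"wy": 0,"wz": 0},{"tx": 0,"ty": 0,"tz": 0,"wx": 0,"wy": 0,"wz": 0},{"tx": 0,"ty": 0,"tz": 0,"wx": 0,"wy": 0,"wz": 0}]}}

```text
t: 32.55
tool_pos: [0.5018, -0.1172, 0.1788]
tcp_rot: [-1.572, -1.466, -0.0]
wrist_force: [0.5, 0.0, -1.2]
grip_width: 0.0498
grip_force: 41.2
```

```bash
python3 - <<'E'
from h import *
from scipy.spatial.transform import Rotation as Ro
s=status.read_state(); R=Ro.from_euler('xyz',s['tcp_rot']).as_matrix()
print(s['tool_pos'],R.round(3).tolist(),s['grip_width'],s['wrist_force'])
a,d,p=grab('wrist');b,_,pt=grab('top');c,_,ps=grab('side')
u,v=proj(pt,[.554,.008,.05]).astype(int)
x,y=proj(ps,[.554,.008,.05]).astype(int)
cv2.imwrite('pics/p2.png',np.vstack([cv2.resize(a,(640,400))[60:400],np.hstack([cv2.resize(b[v-40:v+40,u-50:u+50],(320,256)),cv2.resize(c[y-40:y+40,x-50:x+50],(320,256))])]))
E
```

```text
[ 0.50177828 -0.11723179  0.17882215] [[0.104, 0.995, 0.002], [-0.0, -0.002, 1.0], [0.995, -0.104, -0.0]] 0.04978256524061918 [ 0.53328441  0.04590534 -1.17048187]
```

View pics/p2.png

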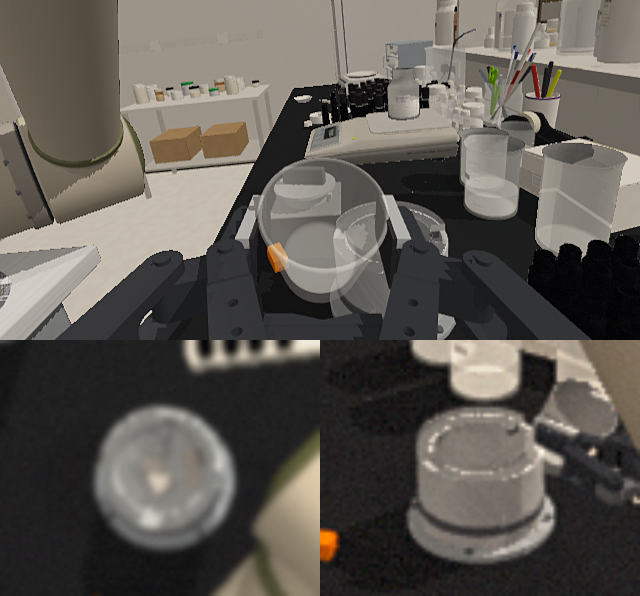

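The glass is empty in the wrist picture (centre 320,210) and the jar interior shows the charge. Now return the glass to the mat.

Request:
{"fn": "jog_arm", "kwargs": {"steps": [{"tx": -0.004,"ty": -0.012,"tz": 0,"wx": 0,"wy": -3,"wz": 0},{"tx": -0.004,"ty": -0.012,"tz": 0,"wx": 0,"wy": -3,"wz": 0},{"tx": -0.004,"ty": -0.012,"tz": 0,"wx": -3,"wy": 0,"wz": 0},{"tx": -0.004,"ty": -0.012,"tz": 0,"wx": -3,"wy": 0,"wz": 0},{"tx": -0.004,"ty": -0.012,"tz": 0,"wx": -3,"wy": 0,"wz": 0},{"tx": -0.004,"ty": -0.012,"tz": 0,"wx": -3,"wy": 0,"wz": 0},{"tx": -0.004,"ty": -0.012,"tz": 0,"wx": -3,"wy": 0,"wz": 0},{"tx": -0.004,"ty": -0.012,"tz": 0,"wx": -3,"wy": 0,"wz": 0},{"tx": -0.004,"ty": -0.012,"tz": 0,"wx": -3,"wy": 0,"wz": 0},{"tx": -0.004,"ty": -0.011,"tz": 0,"wx": -3,"wy": 0,"wz": 0},{"tx": 0,"ty": 0,"tz": -0.01,"wx": -3,"wy": 0,"wz": 0},{"tx": 0,"ty": 0,"tz": -0.02,"wx": -3,"wy": 0,"wz": 0},{"tx": 0,"ty": 0,"tz": -0.02,"wx": 0,"wy": 0,"wz": 0},{"tx": 0,"ty": 0,"tz": -0.02,"wx": 0,"wy": 0,"wz": 0},{"tx": 0,"ty": 0,"tz": -0.02,"wx": 0,"wy": 0,"wz": 0},{"tx": 0,"ty": 0,"tz": -0.02,"wx": 0,"wy": 0,"wz": 0},{"tx": 0,"ty": 0,"tz": -0.015,"wx": 0,"wy": 0,"wz": 0},{"tx": 0,"ty": 0,"tz": -0.008,"wx": 0,"wy": 0,"wz": 0},{"tx": 0,"ty": 0,"tz": 0,"wx": 0,"wy": 0,"wz": 0},{"tx": 0,"ty": 0,"tz": 0,"wx": 0,"wy": 0,"wz": 0}]}}

```text
t: 34.37
tool_pos: [0.462, -0.2355, 0.0462]
tcp_rot: [3.14, -1.047, 1.573]
wrist_force: [0.1, -1.1, -1.4]
grip_width: 0.0498
grip_force: 41.2
```

```bash
python3 - <<'E'
from h import *
from scipy.spatial.transform import Rotation as Ro
s=status.read_state(); R=Ro.from_euler('xyz',s['tcp_rot']).as_matrix()
print(s['tool_pos'],R.round(3).tolist(),s['grip_width'],s['wrist_force'])
E
```

```text
[ 0.46202334 -0.23546859  0.04619535] [[-0.001, 1.0, -0.0], [0.5, 0.001, 0.866], [0.866, 0.001, -0.5]] 0.04978395190331754 [ 0.11613181 -1.06335588 -1.43267462]
```

Lower the last centimetre to 0.0357, then release and back out.

Request:
{"fn": "jog_arm", "kwargs": {"steps": [{"tx": 0,"ty": 0,"tz": -0.005,"wx": 0,"wy": 0,"wz": 0},{"tx": 0,"ty": 0,"tz": -0.003,"wx": 0,"wy": 0,"wz": 0},{"tx": 0,"ty": 0,"tz": -0.0015,"wx": 0,"wy": 0,"wz": 0},{"tx": 0,"ty": 0,"tz": -0.001,"wx": 0,"wy": 0,"wz": 0},{"tx": 0,"ty": 0,"tz": 0,"wx": 0,"wy": 0,"wz": 0},{"tx": 0,"ty": 0,"tz": 0,"wx": 0,"wy": 0,"wz": 0}]}}

```text
t: 34.87
tool_pos: [0.4618, -0.2357, 0.0356]
tcp_rot: [3.14, -1.047, 1.573]
wrist_force: [0.1, -0.3, 1.3]
grip_width: 0.0496
grip_force: 41.2
```

Request:
{"fn": "jog_arm", "kwargs": {"steps": [{"tx": 0,"ty": 0,"tz": 0,"wx": 0,"wy": 0,"wz": 0},{"tx": 0,"ty": 0,"tz": 0,"wx": 0,"wy": 0,"wz": 0},{"tx": 0,"ty": 0,"tz": 0,"wx": 0,"wy": 0,"wz": 0},{"tx": 0,"ty": 0,"tz": 0,"wx": 0,"wy": 0,"wz": 0},{"tx": 0,"ty": 0,"tz": 0,"wx": 0,"wy": 0,"wz": 0},{"tx": 0,"ty": 0,"tz": 0,"wx": 0,"wy": 0,"wz": 0},{"tx": 0,"ty": -0.013,"tz": 0.0075,"wx": 0,"wy": 0,"wz": 0},{"tx": 0,"ty": -0.017,"tz": 0.01,"wx": 0,"wy": 0,"wz": 0},{"tx": 0,"ty": -0.017,"tz": 0.01,"wx": 0,"wy": 0,"wz": 0},{"tx": 0,"ty": -0.017,"tz": 0.01,"wx": 0,"wy": 0,"wz": 0},{"tx": 0,"ty": -0.017,"tz": 0.01,"wx": 0,"wy": 0,"wz": 0},{"tx": 0,"ty": 0,"tz": 0.025,"wx": 0,"wy": 0,"wz": 0},{"tx": 0,"ty": 0,"tz": 0.025,"wx": 0,"wy": 0,"wz": 0},{"tx": 0,"ty": 0,"tz": 0.025,"wx": 0,"wy": 0,"wz": 0},{"tx": 0,"ty": 0,"tz": 0.025,"wx": 0,"wy": 0,"wz": 0}], "jaw": 0.0854}}

```text
t: 36.12
tool_pos: [0.4616, -0.3166, 0.1839]
tcp_rot: [3.141, -1.048, 1.572]
wrist_force: [0.7, -0.3, 0.2]
grip_width: 0.0857
grip_force: 0.0
```

```bash
python3 - <<'E'
from h import *
im,d,p,P=blobs('wrist',.055,.006,50,'w6.png',False)
m=(np.hypot(P[...,0]-.462,P[...,1]+.25)<.06)&(P[...,2]>.05)&(P[...,2]<.07)
print(cv2.minAreaRect(P[m][:,:2].astype(np.float32)*1000),P[m][:,2].max())
b,_,pt=grab('top'); u,v=proj(pt,[.554,.008,.05]).astype(int)
cv2.imwrite('pics/p3.png',np.vstack([im[:, 0:640],np.hstack([cv2.resize(b[v-40:v+40,u-50:u+50],(320,200)),cv2.resize(b[190:270,180:280],(320,200))])]))
blobs('top',.031,.004,200);blobs('top',.059,.004,100)
blobs('top',.008,.004,30)
E
```

```text
((462.6257019042969, -250.5159149169922), (52.49327087402344, 51.9454345703125), 46.374271392822266) 0.06160070329319814
0.031 831 [533. 119.] [ 0.7954 -0.6806  0.0308] [ 801.2 -680.7] [424.3  47.5] 3.7
0.031 667 [220. 240.] [0.4574 0.2293 0.0312] [457.9 230.2] [98.8 96.7] 1.0
0.059 120 [57. 79.] [0.9332 0.7069 0.0579] [932.3 708.4] [38.6 38.7] 163.2
0.059 149 [420.  81.] [ 0.9072 -0.3514  0.0593] [ 908.1 -352.3] [44.1 44.9] 173.8
0.059 682 [246. 100.] [0.8572 0.1551 0.0607] [852.9 151.9] [111.6 135.4] 101.9
0.059 110 [410.  99.] [ 0.8538 -0.3196  0.0574] [ 855.1 -320.2] [42.4 44.7] 106.4
0.059 148 [541. 133.] [ 0.7448 -0.6862  0.0604] [ 752.7 -685.4] [165.5  15.7] 0.5
0.059 145 [450. 114.] [ 0.805  -0.43    0.0601] [ 805.1 -429.2] [50.5 49.9] 76.8
0.059 120 [421. 117.] [ 0.7961 -0.3488  0.0605] [ 796.7 -349.4] [42.9 49.4] 145.0
0.059 1284 [157. 201.] [0.5661 0.4032 0.059 ] [621.8 411.8] [167.5 247.8] 177.5
0.059 110 [218. 238.] [0.4581 0.2294 0.0589] [458.  229.5] [14.8 67.8] 164.9
0.008 148 [40. 63.] [1.0077 0.791  0.0074] [1006.1  792.8] [172.4  16.1] 88.9
0.008 57 [83. 62.] [1.00
[... 198 characters left out ...]
3.8
0.008 44 [ 88. 125.] [0.807  0.6323 0.0086] [808.4 631.5] [20.  28.6] 119.6
0.008 114 [278. 130.] [0.7818 0.0672 0.0074] [780.8  67.3] [33.7 50.2] 128.8
0.008 64 [ 12. 137.] [0.7744 0.8557 0.0078] [778. 856.] [34.6 30.4] 66.9
0.008 118 [220. 140.] [0.7544 0.2401 0.007 ] [755.1 239.4] [46.4 44. ] 85.7
0.008 52 [349. 158.] [ 0.6939 -0.1406  0.0065] [ 693.3 -143.7] [28.9 44.9] 108.2
0.008 184 [307. 216.] [ 0.5235 -0.0144  0.0077] [534.8 -11.7] [ 71.2 129.7] 133.3
0.008 38 [ 58. 230.] [0.4957 0.7014 0.0082] [494.2 704.6] [21.  39.4] 158.3
0.008 46 [ 56. 249.] [0.4408 0.7034 0.0081] [441.  705.7] [35.3 20.2] 76.5
0.008 258 [325. 377.] [ 0.0773 -0.0583  0.0091] [ 73.5 -60.5] [152.3  46. ] 49.6
```

View pics/p3.png

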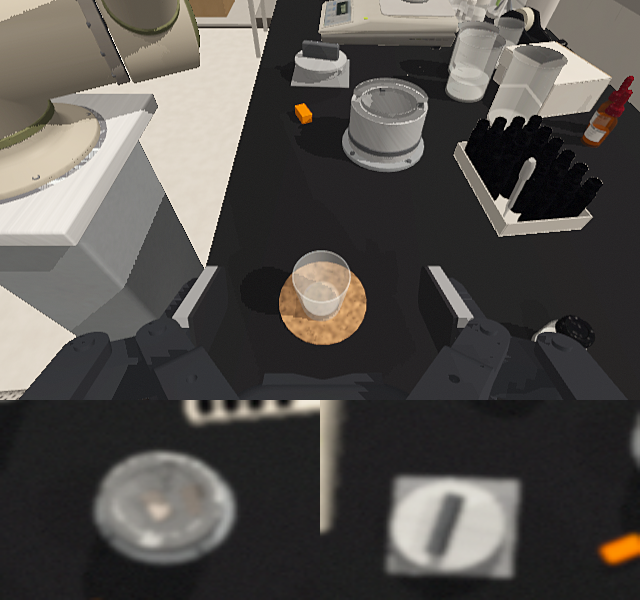

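Glass is upright and empty on the mat (322,285), lid on the pad, no cylinders on the bench. Straighten the tool and move above the jar to measure slots and charge.

Request:
{"fn": "jog_arm", "kwargs": {"steps": [{"tx": 0,"ty": 0,"tz": 0.02,"wx": -6,"wy": 0,"wz": 0},{"tx": 0,"ty": 0,"tz": 0.02,"wx": -6,"wy": 0,"wz": 0},{"tx": 0,"ty": 0,"tz": 0.02,"wx": -6,"wy": 0,"wz": 0},{"tx": 0.006,"ty": 0.02,"tz": 0.006,"wx": -6,"wy": 0,"wz": 0},{"tx": 0.006,"ty": 0.02,"tz": 0,"wx": -6,"wy": 0,"wz": 0},{"tx": 0.006,"ty": 0.02,"tz": 0,"wx": -6,"wy": 0,"wz": 0},{"tx": 0.006,"ty": 0.02,"tz": 0,"wx": -6,"wy": 0,"wz": 0},{"tx": 0.006,"ty": 0.02,"tz": 0,"wx": -6,"wy": 0,"wz": 0},{"tx": 0.006,"ty": 0.02,"tz": 0,"wx": -6,"wy": 0,"wz": 0},{"tx": 0.006,"ty": 0.02,"tz": 0,"wx": -6,"wy": 0,"wz": 0},{"tx": 0.006,"ty": 0.02,"tz": 0,"wx": 0,"wy": 0,"wz": 7},{"tx": 0.006,"ty": 0.02,"tz": 0,"wx": 0,"wy": 0,"wz": 7},{"tx": 0.006,"ty": 0.02,"tz": 0,"wx": 0,"wy": 0,"wz": 7},{"tx": 0.006,"ty": 0.02,"tz": 0,"wx": 0,"wy": 0,"wz": 7},{"tx": 0.006,"ty": 0.02,"tz": 0,"wx": 0,"wy": 0,"wz": 7},{"tx": 0.006,"ty": 0.02,"tz": 0,"wx": 0,"wy": 0,"wz": 7},{"tx": 0.006,"ty": 0.02,"tz": 0,"wx": 0,"wy": 0,"wz": 7},{"tx": 0.006,"ty": 0.02,"tz": 0,"wx": 0,"wy": 0,"wz": 7},{"tx": 0.002,"ty": 0.018,"tz": 0,"wx": 0,"wy": 0,"wz": 7},{"tx": 0,"ty": 0.007,"tz": 0,"wx": 0,"wy": 0,"wz": 7}]}}

```text
t: 38.03
tool_pos: [0.5537, 0.0105, 0.2472]
tcp_rot: [-3.141, -0.003, 2.801]
wrist_force: [0.0, -0.8, -0.1]
grip_width: 0.0854
grip_force: 0.0
```

Request:
{"fn": "jog_arm", "kwargs": {"steps": [{"tx": 0,"ty": 0,"tz": 0,"wx": 0,"wy": 0,"wz": 5},{"tx": 0,"ty": 0,"tz": 0,"wx": 0,"wy": 0,"wz": 0},{"tx": 0,"ty": 0,"tz": 0,"wx": 0,"wy": 0,"wz": 0},{"tx": 0,"ty": 0,"tz": 0,"wx": 0,"wy": 0,"wz": 0}], "jaw": 0.05}}

```text
t: 38.37
tool_pos: [0.5537, 0.0081, 0.2481]
tcp_rot: [-3.141, -0.001, 2.878]
wrist_force: [-0.2, -0.3, -0.4]
grip_width: 0.0498
grip_force: 0.0
```

```bash
python3 - <<'E'
from h import *
s=status.read_state(); print(s['tool_pos'],np.degrees(s['tcp_rot']).round(2),np.degrees(s['q']).round(1))
im,d,p=grab('wrist'); P=cloud(p,d)
u,v=proj(p,[.554,.008,.06]).astype(int); print(u,v)
cv2.imwrite('pics/j1.png',cv2.resize(im[max(0,v-90):v+90,max(0,u-110):u+110],None,fx=3,fy=3))
m=(np.hypot(P[...,0]-.554,P[...,1]-.008)<.06)&(abs(P[...,2]-.082)<.005)
q=P[m][:,:2].astype(np.float32)*1000
c,r=cv2.minEnclosingCircle(q); print('rim',c,r,cv2.fitEllipse(q[cv2.convexHull(q,returnPoints=False)[:,0]]), P[m][:,2].mean())
a=q-np.array([554.2,7.7]); rr=np.hypot(*a.T); th=np.degrees(np.arctan2(a[:,1],a[:,0]))
h,_=np.histogram(th[(rr>40)&(rr<46)],bins=np.arange(-180,181,4)); print([(int(x),int(n)) for x,n in zip(np.arange(-178,180,4),h)])
j=np.hypot(P[...,0]-.554,P[...,1]-.008)<.036
z=P[j][:,2];print(np.percentile(z[z>.005],[1,50,90,99]))
E
```

```text
[0.55365652 0.0081338  0.24809328] [-1.7999e+02 -8.0000e-02  1.6487e+02] [-11.4  21.6  71.9  -0.   86.6 -86.3]
322 172
rim (555.6000366210938, 7.871433734893799) 52.26302719116211 ((555.8826293945312, 7.747523307800293), (103.12718963623047, 104.31062316894531), 156.92605590820312) 0.07950587974422306
[(-178, 1), (-174, 0), (-170, 0), (-166, 0), (-162, 0), (-158, 0), (-154, 0), (-150, 0), (-146, 0), (-142, 0), (-138, 0), (-134, 0), (-130, 0), (-126, 0), (-122, 0), (-118, 0), (-114, 0), (-110, 0), (-106, 0), (-102, 0), (-98, 0), (-94, 0), (-90, 0), (-86, 0), (-82, 1), (-78, 0), (-74, 0), (-70, 0), (-66, 0), (-62, 0), (-58, 0), (-54, 0), (-50, 0), (-46, 0), (-42, 0), (-38, 0), (-34, 0), (-30, 0), (-26, 0), (-22, 1), (-18, 0), (-14, 0), (-10, 0), (-6, 0), (-2, 0), (2, 0), (6, 0), (10, 0), (14, 0), (18, 0), (22, 0), (26, 0), (30, 0), (34, 0), (38, 0), (42, 1), (46, 1), (50, 0), (54, 1), (58, 0), (62, 0), (66, 0), (70, 1), (74, 2), (78, 1), (82, 0), (86, 0), (90, 0), (94, 1), (98, 0), (102, 0), (106, 1), (110, 1), (114, 0), (118, 0), (122, 2), (126, 0), (130, 0), (134, 0), (138, 0), (142, 0), (146, 0), (150, 0), (154, 0), (158, 1), (162, 0), (166, 0), (170, 0), (174, 0), (178, 3)]
[0.01446736 0.31011011 0.33166506 0.33572152]
```

View pics/j1.png

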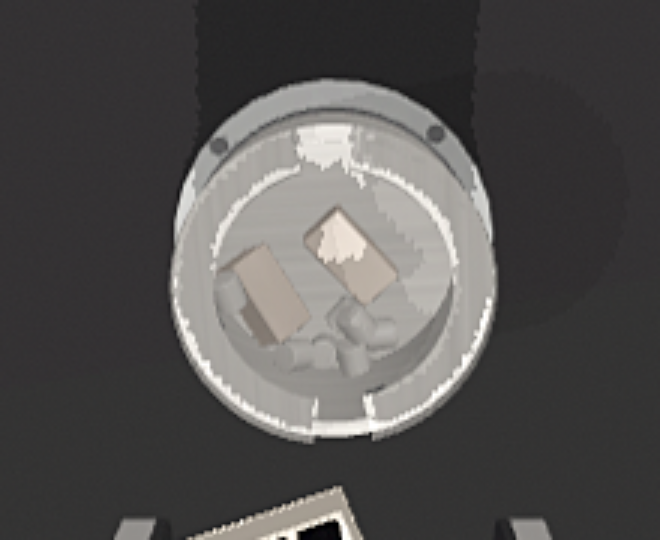

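Both coupons and about six cylinders lie low in the jar; slots are at crop (326,145) and (342,412).

```bash
python3 - <<'E'
from h import *
p=cams.camera_params('wrist')
f=lambda x,y:onz(p,212+x/3,82+y/3,.082)[:2]*1000
a,b=f(326,145),f(342,405);print(a,b,np.degrees(np.arctan2(*(a-b)[::-1])),(a+b)/2)
print((f(172,285)+f(495,285))/2,f(334,115),f(334,440))
E
```

```text
[510.29455254  18.21212421] [593.2956145    1.09247677] 168.34571021284717 [551.79508352   9.65230049]
[553.15066873   9.01401382] [502.3476979   22.87292739] [604.7108125   -4.72509681]
```

Request:
{"fn": "jog_arm", "kwargs": {"steps": [{"tx": -0.0095,"ty": 0.0224,"tz": 0,"wx": 0,"wy": 0,"wz": 0.2},{"tx": -0.0095,"ty": 0.0224,"tz": 0,"wx": 0,"wy": 0,"wz": 0},{"tx": -0.0095,"ty": 0.0224,"tz": 0,"wx": 0,"wy": 0,"wz": 0},{"tx": -0.0095,"ty": 0.0224,"tz": 0,"wx": 0,"wy": 0,"wz": 0},{"tx": -0.0095,"ty": 0.0224,"tz": 0,"wx": 0,"wy": 0,"wz": 0},{"tx": -0.0095,"ty": 0.0224,"tz": 0,"wx": 0,"wy": 0,"wz": 0},{"tx": -0.0095,"ty": 0.0224,"tz": 0,"wx": 0,"wy": 0,"wz": 0},{"tx": -0.0095,"ty": 0.0224,"tz": 0,"wx": 0,"wy": 0,"wz": 0},{"tx": -0.0095,"ty": 0.0224,"tz": 0,"wx": 0,"wy": 0,"wz": 0},{"tx": -0.0097,"ty": 0.022,"tz": 0,"wx": 0,"wy": 0,"wz": 0},{"tx": 0,"ty": 0,"tz": -0.03,"wx": 0,"wy": 0,"wz": 0},{"tx": 0,"ty": 0,"tz": -0.03,"wx": 0,"wy": 0,"wz": 0},{"tx": 0,"ty": 0,"tz": -0.03,"wx": 0,"wy": 0,"wz": 0},{"tx": 0,"ty": 0,"tz": -0.03,"wx": 0,"wy": 0,"wz": 0},{"tx": 0,"ty": 0,"tz": -0.03,"wx": 0,"wy": 0,"wz": 0},{"tx": 0,"ty": 0,"tz": 0,"wx": 0,"wy": 0,"wz": 0},{"tx": 0,"ty": 0,"tz": 0,"wx": 0,"wy": 0,"wz": 0}]}}

```text
t: 39.83
tool_pos: [0.4584, 0.2317, 0.0985]
tcp_rot: [-3.14, -0.002, 2.883]
wrist_force: [0.9, 0.3, 0.8]
grip_width: 0.05
grip_force: 0.0
```

```bash
python3 - <<'E'
from h import *
s=status.read_state(); print(s['tool_pos'],np.degrees(s['tcp_rot']).round(2))
blobs('wrist',.059,.004,500)
E
```

```text
[0.45841021 0.23168685 0.09852789] [-1.7993e+02 -1.2000e-01  1.6517e+02]
0.059 2508 [322. 227.] [0.4563 0.2323 0.0599] [458.8 231.7] [14.  69.6] 164.7
0.059 9362 [578. 286.] [0.5364 0.3776 0.0585] [537.6 375.5] [64.3 83.7] 90.5
0.059 702 [ 52. 366.] [0.5082 0.0256 0.0591] [508.2  16.9] [62.  11.5] 79.0
```

Lid is undisturbed; descend, grip, lift.

Request:
{"fn": "jog_arm", "kwargs": {"steps": [{"tx": 0,"ty": 0,"tz": -0.02,"wx": 0,"wy": 0,"wz": 0},{"tx": 0,"ty": 0,"tz": -0.02,"wx": 0,"wy": 0,"wz": 0},{"tx": 0,"ty": 0,"tz": -0.014,"wx": 0,"wy": 0,"wz": 0},{"tx": 0,"ty": 0,"tz": -0.0075,"wx": 0,"wy": 0,"wz": 0},{"tx": 0,"ty": 0,"tz": 0,"wx": 0,"wy": 0,"wz": 0},{"tx": 0,"ty": 0,"tz": 0,"wx": 0,"wy": 0,"wz": 0}]}}

```text
t: 40.38
tool_pos: [0.4595, 0.2322, 0.0386]
tcp_rot: [3.141, 0.002, 2.884]
wrist_force: [-0.1, -0.3, -0.0]
grip_width: 0.0499
grip_force: 0.0
```

Request:
{"fn": "jog_arm", "kwargs": {"steps": [{"tx": 0,"ty": 0,"tz": 0,"wx": 0,"wy": 0,"wz": 0},{"tx": 0,"ty": 0,"tz": 0,"wx": 0,"wy": 0,"wz": 0},{"tx": 0,"ty": 0,"tz": 0,"wx": 0,"wy": 0,"wz": 0},{"tx": 0,"ty": 0,"tz": 0,"wx": 0,"wy": 0,"wz": 0},{"tx": 0,"ty": 0,"tz": 0,"wx": 0,"wy": 0,"wz": 0},{"tx": 0,"ty": 0,"tz": 0,"wx": 0,"wy": 0,"wz": 0},{"tx": 0,"ty": 0,"tz": 0,"wx": 0,"wy": 0,"wz": 0},{"tx": 0,"ty": 0,"tz": 0,"wx": 0,"wy": 0,"wz": 0}], "jaw": 0.0, "newtons": 60}}

```text
t: 41.05
tool_pos: [0.459, 0.2321, 0.0382]
tcp_rot: [3.141, 0.001, 2.884]
wrist_force: [-0.6, -0.9, 6.2]
grip_width: 0.0127
grip_force: 59.7
```

Request:
{"fn": "jog_arm", "kwargs": {"steps": [{"tx": 0,"ty": 0,"tz": 0.02,"wx": 0,"wy": 0,"wz": 0},{"tx": 0,"ty": 0,"tz": 0.03,"wx": 0,"wy": 0,"wz": 0},{"tx": 0,"ty": 0,"tz": 0.03,"wx": 0,"wy": 0,"wz": 0},{"tx": 0,"ty": 0,"tz": 0.03,"wx": 0,"wy": 0,"wz": 0},{"tx": 0,"ty": 0,"tz": 0.02,"wx": 0,"wy": 0,"wz": 0},{"tx": 0.0095,"ty": -0.0224,"tz": 0,"wx": 0,"wy": 0,"wz": 0},{"tx": 0.0095,"ty": -0.0224,"tz": 0,"wx": 0,"wy": 0,"wz": 0},{"tx": 0.0095,"ty": -0.0224,"tz": 0,"wx": 0,"wy": 0,"wz": 0},{"tx": 0.0095,"ty": -0.0224,"tz": 0,"wx": 0,"wy": 0,"wz": 0},{"tx": 0.0095,"ty": -0.0224,"tz": 0,"wx": 0,"wy": 0,"wz": 0},{"tx": 0.0095,"ty": -0.0224,"tz": 0,"wx": 0,"wy": 0,"wz": 0},{"tx": 0.0095,"ty": -0.0224,"tz": 0,"wx": 0,"wy": 0,"wz": 0},{"tx": 0.0095,"ty": -0.0224,"tz": 0,"wx": 0,"wy": 0,"wz": 0},{"tx": 0.0095,"ty": -0.0224,"tz": 0,"wx": 0,"wy": 0,"wz": 0},{"tx": 0.0097,"ty": -0.022,"tz": 0,"wx": 0,"wy": 0,"wz": 0},{"tx": 0,"ty": 0,"tz": 0,"wx": 0,"wy": 0,"wz": 0},{"tx": 0,"ty": 0,"tz": -0.01,"wx": 0,"wy": 0,"wz": 0},{"tx": 0,"ty": 0,"tz": -0.01,"wx": 0,"wy": 0,"wz": 0},{"tx": 0,"ty": 0,"tz": 0,"wx": 0,"wy": 0,"wz": 0},{"tx": 0,"ty": 0,"tz": 0,"wx": 0,"wy": 0,"wz": 0}]}}

```text
t: 42.72
tool_pos: [0.553, 0.0094, 0.1463]
tcp_rot: [-3.142, -0.002, 2.885]
wrist_force: [0.9, -0.9, -2.7]
grip_width: 0.0128
grip_force: 59.1
```

Request:
{"fn": "jog_arm", "kwargs": {"steps": [{"tx": 0.0013,"ty": -0.0016,"tz": 0,"wx": 0,"wy": 0,"wz": 0},{"tx": 0,"ty": 0,"tz": -0.01,"wx": 0,"wy": 0,"wz": 0},{"tx": 0,"ty": 0,"tz": -0.01,"wx": 0,"wy": 0,"wz": 0},{"tx": 0,"ty": 0,"tz": -0.005,"wx": 0,"wy": 0,"wz": 0},{"tx": 0,"ty": 0,"tz": 0,"wx": 0,"wy": 0,"wz": 0},{"tx": 0,"ty": 0,"tz": 0,"wx": 0,"wy": 0,"wz": 0}]}}

```text
t: 43.22
tool_pos: [0.555, 0.0068, 0.1219]
tcp_rot: [-3.142, -0.001, 2.884]
wrist_force: [0.5, 0.1, -1.8]
grip_width: 0.0124
grip_force: 59.1
```

Request:
{"fn": "jog_arm", "kwargs": {"steps": [{"tx": 0,"ty": 0,"tz": -0.003,"wx": 0,"wy": 0,"wz": 0},{"tx": 0,"ty": 0,"tz": -0.003,"wx": 0,"wy": 0,"wz": 0},{"tx": 0,"ty": 0,"tz": -0.003,"wx": 0,"wy": 0,"wz": 0},{"tx": 0,"ty": 0,"tz": -0.002,"wx": 0,"wy": 0,"wz": 0},{"tx": 0,"ty": 0,"tz": 0,"wx": 0,"wy": 0,"wz": 0},{"tx": 0,"ty": 0,"tz": 0,"wx": 0,"wy": 0,"wz": 0}]}}

```text
t: 43.72
tool_pos: [0.5551, 0.0071, 0.1112]
tcp_rot: [3.141, -0.0, 2.884]
wrist_force: [0.8, 2.3, -4.3]
grip_width: 0.0127
grip_force: 59.0
```

Request:
{"fn": "jog_arm", "kwargs": {"steps": [{"tx": 0,"ty": 0,"tz": -0.003,"wx": 0,"wy": 0,"wz": 0},{"tx": 0,"ty": 0,"tz": -0.003,"wx": 0,"wy": 0,"wz": 0},{"tx": 0,"ty": 0,"tz": -0.003,"wx": 0,"wy": 0,"wz": 0},{"tx": 0,"ty": 0,"tz": -0.003,"wx": 0,"wy": 0,"wz": 0},{"tx": 0,"ty": 0,"tz": -0.002,"wx": 0,"wy": 0,"wz": 0},{"tx": 0,"ty": 0,"tz": 0,"wx": 0,"wy": 0,"wz": 0},{"tx": 0,"ty": 0,"tz": 0,"wx": 0,"wy": 0,"wz": 0}]}}

```text
t: 44.3
tool_pos: [0.5548, 0.0064, 0.097]
tcp_rot: [-3.141, -0.001, 2.884]
wrist_force: [-0.5, 0.2, -2.2]
grip_width: 0.0128
grip_force: 59.2
```

Request:
{"fn": "jog_arm", "kwargs": {"steps": [{"tx": 0,"ty": 0,"tz": -0.001,"wx": 0,"wy": 0,"wz": 0},{"tx": 0,"ty": 0,"tz": -0.001,"wx": 0,"wy": 0,"wz": 0},{"tx": 0,"ty": 0,"tz": 0,"wx": 0,"wy": 0,"wz": 0},{"tx": 0,"ty": 0,"tz": 0,"wx": 0,"wy": 0,"wz": 0}]}}

```text
t: 44.63
tool_pos: [0.5551, 0.0067, 0.0953]
tcp_rot: [-3.141, 0.0, 2.884]
wrist_force: [-0.2, 0.4, -2.2]
grip_width: 0.0128
grip_force: 59.2
```

Request:
{"fn": "jog_arm", "kwargs": {"steps": [{"tx": 0,"ty": 0,"tz": -0.001,"wx": 0,"wy": 0,"wz": 0},{"tx": 0,"ty": 0,"tz": 0,"wx": 0,"wy": 0,"wz": -2},{"tx": 0,"ty": 0,"tz": 0,"wx": 0,"wy": 0,"wz": -4},{"tx": 0,"ty": 0,"tz": 0,"wx": 0,"wy": 0,"wz": -4},{"tx": 0,"ty": 0,"tz": 0,"wx": 0,"wy": 0,"wz": 0},{"tx": 0,"ty": 0,"tz": 0,"wx": 0,"wy": 0,"wz": 0}]}}

```text
t: 45.13
tool_pos: [0.5556, 0.0068, 0.0952]
tcp_rot: [3.141, 0.002, 2.711]
wrist_force: [-0.9, 0.6, 5.3]
grip_width: 0.0126
grip_force: 60.4
```

```bash
python3 -c "
from h import *
s=status.read_state(); print(s['tool_pos'],np.degrees(s['tcp_rot']),s['wrist_force'],s['wrist_torque'])"
```

```text
[0.55563356 0.00677619 0.09521859] [1.79960572e+02 1.10463614e-01 1.55308469e+02] [-0.85925692  0.57203285  5.33631936] [ 0.14341727  0.10520471 -0.22251386]
```

Flush on the rim with low torque: turn on.

Request:
{"fn": "jog_arm", "kwargs": {"steps": [{"tx": 0,"ty": 0,"tz": 0,"wx": 0,"wy": 0,"wz": -4},{"tx": 0,"ty": 0,"tz": 0,"wx": 0,"wy": 0,"wz": -4},{"tx": 0,"ty": 0,"tz": 0,"wx": 0,"wy": 0,"wz": -4},{"tx": 0,"ty": 0,"tz": 0,"wx": 0,"wy": 0,"wz": -4},{"tx": 0,"ty": 0,"tz": 0,"wx": 0,"wy": 0,"wz": -4},{"tx": 0,"ty": 0,"tz": 0,"wx": 0,"wy": 0,"wz": -4},{"tx": 0,"ty": 0,"tz": 0,"wx": 0,"wy": 0,"wz": -4},{"tx": 0,"ty": 0,"tz": 0,"wx": 0,"wy": 0,"wz": -4},{"tx": 0,"ty": 0,"tz": 0,"wx": 0,"wy": 0,"wz": -4},{"tx": 0,"ty": 0,"tz": 0,"wx": 0,"wy": 0,"wz": -4},{"tx": 0,"ty": 0,"tz": 0,"wx": 0,"wy": 0,"wz": -4},{"tx": 0,"ty": 0,"tz": 0,"wx": 0,"wy": 0,"wz": -2},{"tx": 0,"ty": 0,"tz": 0,"wx": 0,"wy": 0,"wz": -1},{"tx": 0,"ty": 0,"tz": 0,"wx": 0,"wy": 0,"wz": -1},{"tx": 0,"ty": 0,"tz": 0,"wx": 0,"wy": 0,"wz": 0},{"tx": 0,"ty": 0,"tz": 0,"wx": 0,"wy": 0,"wz": 0}]}}

```text
t: 46.47
tool_pos: [0.555, 0.0066, 0.0952]
tcp_rot: [3.141, 0.001, 1.875]
wrist_force: [-3.9, -0.6, 8.8]
grip_width: 0.0128
grip_force: 60.7
```

```bash
python3 -c "
from h import *
s=status.read_state(); print(s['tool_pos'],np.degrees(s['tcp_rot']),s['wrist_force'],s['wrist_torque'])"
```

```text
[0.55498943 0.00656764 0.09521641] [1.79994276e+02 5.77903070e-02 1.07401137e+02] [-3.87044973 -0.61736858  8.84680722] [-0.1654893   0.51889306  0.40340081]
```

Request:
{"fn": "jog_arm", "kwargs": {"steps": [{"tx": 0,"ty": 0,"tz": 0,"wx": 0,"wy": 0,"wz": -1},{"tx": 0,"ty": 0,"tz": 0,"wx": 0,"wy": 0,"wz": -1},{"tx": 0,"ty": 0,"tz": 0,"wx": 0,"wy": 0,"wz": -1},{"tx": 0,"ty": 0,"tz": 0,"wx": 0,"wy": 0,"wz": -1},{"tx": 0,"ty": 0,"tz": 0,"wx": 0,"wy": 0,"wz": 0},{"tx": 0,"ty": 0,"tz": 0,"wx": 0,"wy": 0,"wz": 0}]}}

```text
t: 46.97
tool_pos: [0.5534, 0.0064, 0.0953]
tcp_rot: [-3.138, 0.001, 1.807]
wrist_force: [-10.9, -2.4, 12.8]
grip_width: 0.0128
grip_force: 65.1
```

```bash
python3 -c "
from h import *
s=status.read_state(); print(s['tool_pos'],np.degrees(s['tcp_rot']),s['wrist_force'],s['wrist_torque'])"
```

```text
[0.55344952 0.00639934 0.09526794] [-1.79790904e+02  5.86122945e-02  1.03519464e+02] [-10.85157162  -2.41934523  12.78235204] [-0.4698199   1.73034631  1.14006272]
```

Torque rises: the stop is reached (61.6° from the slots). Release and rise.

Request:
{"fn": "jog_arm", "kwargs": {"steps": [{"tx": 0,"ty": 0,"tz": 0,"wx": 0,"wy": 0,"wz": 0.5},{"tx": 0,"ty": 0,"tz": 0,"wx": 0,"wy": 0,"wz": 0},{"tx": 0,"ty": 0,"tz": 0,"wx": 0,"wy": 0,"wz": 0},{"tx": 0,"ty": 0,"tz": 0,"wx": 0,"wy": 0,"wz": 0},{"tx": 0,"ty": 0,"tz": 0,"wx": 0,"wy": 0,"wz": 0},{"tx": 0,"ty": 0,"tz": 0,"wx": 0,"wy": 0,"wz": 0},{"tx": 0,"ty": 0,"tz": 0.01,"wx": 0,"wy": 0,"wz": 0},{"tx": 0,"ty": 0,"tz": 0.02,"wx": 0,"wy": 0,"wz": 0},{"tx": 0,"ty": 0,"tz": 0.03,"wx": 0,"wy": 0,"wz": 0},{"tx": 0,"ty": 0,"tz": 0.03,"wx": 0,"wy": 0,"wz": 0},{"tx": 0,"ty": 0,"tz": 0.03,"wx": 0,"wy": 0,"wz": 0},{"tx": 0,"ty": 0,"tz": 0.02,"wx": 0,"wy": 0,"wz": 0},{"tx": 0,"ty": 0,"tz": 0,"wx": 0,"wy": 0,"wz": 0},{"tx": 0,"ty": 0,"tz": 0,"wx": 0,"wy": 0,"wz": 0}], "jaw": 0.05}}

```text
t: 48.13
tool_pos: [0.5553, 0.0068, 0.2357]
tcp_rot: [3.139, 0.001, 1.811]
wrist_force: [-1.3, 0.4, -0.4]
grip_width: 0.05
grip_force: 0.0
```

```bash
python3 - <<'E'
from h import *
s=status.read_state(); print(s['tool_pos'],s['wrist_force'])
im,d,p,P=blobs('wrist',.116,.004,800,'w9.png')
m=(np.hypot(P[...,0]-.554,P[...,1]-.008)<.055)&(abs(P[...,2]-.088)<.008)
q=P[m];A=np.c_[q[:,:2]-q[:,:2].mean(0),np.ones(len(q))];print(len(q),np.linalg.lstsq(A,q[:,2],rcond=None)[0],cv2.minAreaRect(q[:,:2].astype(np.float32)*1000))
c,_,ps=grab('side'); cv2.imwrite('pics/f.png',np.vstack([im[:, :],cv2.resize(c[170:300,200:460],(640,320))])[:600])
cv2.imwrite('pics/f.png',cv2.resize(c[170:300,200:460],(780,390)))
E
```

```text
[0.55526223 0.00676461 0.23566328] [-1.29566429  0.37740376 -0.42789559]
0.116 1360 [319. 190.] [0.5545 0.0095 0.1168] [554.9   7.9] [14.  69.3] 105.9
7918 [ 0.0036199  -0.00084004  0.08921086] ((555.2161254882812, 7.362552642822266), (99.60063934326172, 99.53588104248047), 71.73495483398438)
```

View pics/f.png

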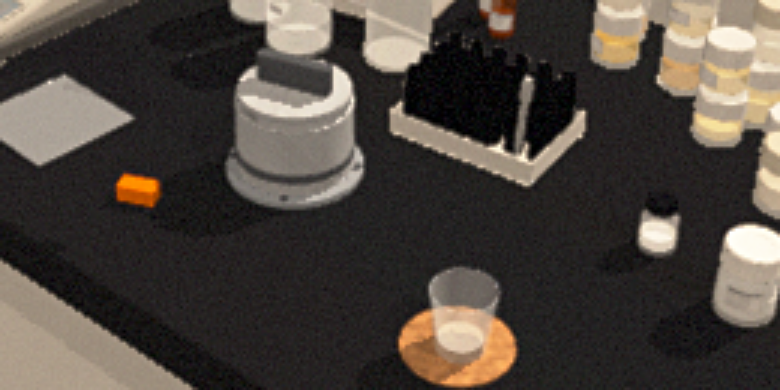

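The lid is closed flush (bar at 105.9°, about 59° from the slots), the glass stands upright on its mat, and the bystanders are untouched.

```bash
python3 -c "
from cell import order
print(order.sign_off())"
```

```text
the job is handed in; nothing more can be done
None
```

The job is handed in: both coupons and the grinding cylinders are in the jar, the lid is flush and turned to the stop, the empty glass stands on its mat, and the gel pot and vial were not touched; no verdict was shown at sign-off.

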